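# Close the day's pile of culture dishes and set its timer out

### The arm

A 6-joint arm with a two-finger parallel gripper is mounted at the origin on a cart in front of the work surface, level with it; the furniture and walls round the work are solid. World frame = base frame: x ahead of the robot, y to its left, z up, the work surface at z = 0. Lengths are in m, angles in rad, forces in N, time in s.
With the tool pointing down it reaches from about 0.325 to 0.925 m from the base axis. Payload 3.1 kg.
Tool frame: the origin (TCP) lies on the centre line of the jaws, within the pads' length; the fingertips stand 22 mm ahead of it and the grasp point (between the pads) lies 3 mm ahead of it (manip.tcp_to_tips is the distance from the TCP to the fingertips, in m); z points along the fingers, y is the direction in which the jaws open and shut (so a half turn about z gives the same grasp; the last joint's range is limited). The gripper opens to 85 mm and grips with 20 to 120 N. Pads are 22 mm wide; open, the fingers measure 114 mm over their backs; the gripper's body (76 mm by 85 mm) begins 54 mm behind the grasp point. The pads swing forward as they close: fully open they stand 13 mm farther back than shut.
Start: joints at [1.075, 0.217, 1.613, -0, 1.311, -0.112], TCP at [0.234, 0.58, 0.253] pointing down, gripper open.
Joint ranges: [-2.75, 2.75], [-0.78, 2.1], [0.31, 2.55], [-1.13, 4.27], [0.13, 2.63], [-2.58, 2.58]. Speed limits (rad/s): [2.79, 2.79, 3.14, 3.14, 3.14, 3.14].

### API

Orientations are given as [roll, pitch, yaw] about the fixed x, y, z axes, in that order (R = Rz(yaw) Ry(pitch) Rx(roll)).
In Python, from rig import manip, cams gives the robot as it stands.
- The arm moves only by the tool jog_arm, never from a script. Its argument "targets" is text: rows parted by semicolons, each of 4 numbers parted by spaces: the shift along the tool's x, y, z in mm, then the turn about the tool's z in rad. A call has exactly 5 rows; each row shifts and turns the commanded pose from where the row before left it, along the tool's axes as they then stand; what a row does not reach is not made up. A row lasts 1/12 s, in which the tool goes at most 41.7 mm and 7.16 degrees, less where a joint would pass 70% of its speed; a pose out of reach is approached as far as the arm can. A call with a gripper value outside its range is refused whole. "hand" is the finger opening in mm, from 0 to 85.4, set as the call begins (left out, the last holds). The fingers move at their own pace and stop on an object; "grip_force" is the grip in N (left out, the last holds). Time passes only in rows, so rows that do not move let the fingers close, or fill a call up. It gives the time, the measured TCP pose, the force and the opening at its end, in the units of the state.
- manip.observe(): the state, without advancing time (a new reading comes with each control period).
- cams.read_camera(name): name is "scene" or "top" or "wrist"; returns the picture (384x512x3 uint8, red, green, blue); there is no depth.
- cams.camera_info(name): a dict with "K" (3x3 intrinsics, pixels), "k1" (the pictures are not rectified: a ray, as slopes to the right and down, at radius r is drawn at 1 + k1 r^2 times it, then the intrinsics apply), "extrinsics" (4x4, takes a point from camera to world coordinates). Camera axes: x right, y up, looking along -z (the intrinsics and any distortion apply to the point x, -y, -z); pixel columns grow to the right and rows downward; lengths in m; the calibration is good to about 2 mm. A picture is of the moment at which its call begins: read the wrist's pose just before it. camera_info takes no time and is no camera call; for the wrist camera it gives the pose at the moment of the call.
- manip.hand_in(): hands the job in, once; it reports no verdict.
The state is a dict: "time_s": time; "joint_pos": joint angles; "dq": joint speeds; "effort": joint torques, N m; "tcp_pos": TCP position; "ee_rot": TCP orientation; "contact_force": force on the tool from outside, world axes, zero at the start; "moment": the same for the moment, N m; "grip_width": finger opening in m.
Only numpy, scipy, OpenCV 4.12 (cv2) and the standard library are available. Lean on these libraries where they do the work, as an engineer would, in place of code of your own. Each camera call takes 0.05 s, during which the arm holds its last target.

### The job

Stack all the loose culture dishes on the pile begun on the stand, neatly one above another: nobody knows how high that pile is, so feel for its top and let each dish go only when it rests, never dropping it; once they are all up, set the steel weight on the top dish just as gently. Clear the slide carton off the timer's mark and lay it squarely in the middle of its own mark, and, only once the weight is on the pile, put the timer flat and squarely in the middle of the freed mark. Leave the jar and the strip block where they are.

Things in the scene. Friction and masses are not known exactly. Their poses are not given: they have to be found in the camera images.
- stand: grey stand fixed to the table, foot 90 mm across; its post carries a round plate 72 mm across. Origin on the table, on the stand's vertical axis. On the plate two dishes like the loose ones are fixed on the axis: the begun pile. The post height varies: the top of the begun pile is 85 to 115 mm above the table, not reported; it has to be felt or seen
- weight_knob (a point): bright steel pile weight, loose, 140 to 280 g: a disc 58 mm across and 10 mm thick, with an upright round knob 22 mm across on its middle; 36 mm high in all. This point is the middle of the knob, 27 mm above the underside; the knob can be gripped from 14 mm above the underside to its top; z is up
- timer_mid (a point): flat white bench timer with three keys on top, loose, 62 mm (its x) by 66 mm (its y), 18 mm high, body 16 mm high; this point is its middle, 8 mm above its underside, z up
- carton_mid (a point): folded slide carton, loose, 55 mm (its x) by 85 mm (its y), 32 mm high, 140 to 280 g; this point is its middle, 16 mm above its underside, z up. It begins on the timer's mark
- timer_mark_top (a point): middle of the top face of the timer's mark: the wider black mat with a white outline, fixed flat on the table, 90 mm (its x) by 94 mm (its y), 2 mm thick, nearly square; at the left or right side of the table; the carton lies on it at the start
- carton_mark_top (a point): middle of the top face of the carton's mark: the narrower black mat with a white outline, fixed flat on the table, 80 mm (its x) by 110 mm (its y), 2 mm thick; at the other side of the table, empty at the start
- jar_mid (a point): black-capped reagent jar, 43 mm across, 72 mm high, a bystander; this point is half-way up
- strip_mid (a point): black strip block, 26 x 130 x 31 mm, near the table's front edge, a bystander; this point is its middle
- dish_1_mid (a point): closed culture dish, loose, lying flat on the table: a plain disc 60 mm across and 18 mm high with flat top and underside, 45 g, white base and clear lid; this point is its middle, 9 mm above its underside, z up. Three to five of the five dishes are there
- dish_2_mid (a point): closed culture dish, loose, lying flat on the table: a plain disc 60 mm across and 18 mm high with flat top and underside, 45 g, white base and clear lid; this point is its middle, 9 mm above its underside, z up. Three to five of the five dishes are there
- dish_3_mid (a point): closed culture dish, loose, lying flat on the table: a plain disc 60 mm across and 18 mm high with flat top and underside, 45 g, white base and clear lid; this point is its middle, 9 mm above its underside, z up. Three to five of the five dishes are there
- dish_4_mid (a point): closed culture dish, loose, lying flat on the table: a plain disc 60 mm across and 18 mm high with flat top and underside, 45 g, white base and clear lid; this point is its middle, 9 mm above its underside, z up. Three to five of the five dishes are there
- dish_5_mid (a point): closed culture dish, loose, lying flat on the table: a plain disc 60 mm across and 18 mm high with flat top and underside, 45 g, white base and clear lid; this point is its middle, 9 mm above its underside, z up. Three to five of the five dishes are there

How it is judged:
On the way, in this order (a step that is already met when the one before it is completed fails the run):
1. all dishes that are there lie stacked on the pile, let go (horizontal distance between each of dish_1_mid, dish_2_mid, dish_3_mid, dish_4_mid, dish_5_mid and stand below 0.012 m and height (world z) of each of dish_1_mid, dish_2_mid, dish_3_mid, dish_4_mid, dish_5_mid above 0.085 m and angle between each of dish_1_mid, dish_2_mid, dish_3_mid, dish_4_mid, dish_5_mid's own z axis and vertical below 0.1 rad and contact force between the fingers and dish_1 below 0.1 N and contact force between the fingers and dish_2 below 0.1 N and contact force between the fingers and dish_3 below 0.1 N and contact force between the fingers and dish_4 below 0.1 N and contact force between the fingers and dish_5 below 0.1 N), for 0.2 s.
2. the weight stands on top of the stacked dishes, let go (all of step 1 and horizontal distance between weight_knob and stand below 0.014 m and angle between weight_knob's own z axis and vertical below 0.1 rad and contact force between the fingers and weight below 0.1 N and z of weight_knob in the frame of dish_1_mid above 0.02 m and z of weight_knob in the frame of dish_2_mid above 0.02 m and z of weight_knob in the frame of dish_3_mid above 0.02 m and z of weight_knob in the frame of dish_4_mid above 0.02 m and z of weight_knob in the frame of dish_5_mid above 0.02 m), for 0.2 s.
3. the timer lies squarely on its mark, let go (horizontal distance between timer_mid and timer_mark_top below 0.015 m and height (world z) of timer_mid below 0.016 m and angle between timer_mid's own z axis and vertical below 0.1 rad and (angle between the x axis of timer_mid and the x axis of timer_mark_top, either way round below 0.2 rad or angle between the x axis of timer_mid and the y axis of timer_mark_top, either way round below 0.2 rad) and contact force between the fingers and timer below 0.1 N), for 0.2 s.
At the end, for the whole second after the job is handed in: Dishes stacked flat within 12 mm of the stand's axis, the weight on top within 14 mm; timer and carton flat on their own marks, within 15 mm of the middle and 0.2 rad of parallel (timer: any quarter turn; carton: either way round); all at rest and let go (all of step 2 and all of step 3 and horizontal distance between carton_mid and carton_mark_top below 0.015 m and height (world z) of carton_mid below 0.024 m and angle between carton_mid's own z axis and vertical below 0.1 rad and angle between the x axis of carton_mid and the x axis of carton_mark_top, either way round below 0.2 rad and linear speed of each of dish_1, dish_2, dish_3, dish_4, dish_5, weight, timer, carton below 0.02 m/s); the robot touches nothing.
It fails at once if a dish or the weight is dropped (falls freely from more than about 8 mm) ((linear speed of dish_1 above 0.4 m/s and contact force between dish_1 and anything else below 0.005 N) or (linear speed of dish_2 above 0.4 m/s and contact force between dish_2 and anything else below 0.005 N) or (linear speed of dish_3 above 0.4 m/s and contact force between dish_3 and anything else below 0.005 N) or (linear speed of dish_4 above 0.4 m/s and contact force between dish_4 and anything else below 0.005 N) or (linear speed of dish_5 above 0.4 m/s and contact force between dish_5 and anything else below 0.005 N) or (linear speed of weight above 0.4 m/s and contact force between weight and anything else below 0.005 N)).
It fails at once if the jar or the strip block is pushed more than 30 mm away or tipped over (distance of any of jar_mid, strip_mid from where it was at the start of the episode above 0.03 m or angle between jar_mid's own z axis and vertical above 0.6 rad).
Of dish_1, dish_2, dish_3, dish_4, dish_5 only 3 to 5 are there at a start; the rules pass over those that are not, and their reading is None.
At some moment in a run one of carton, timer may be knocked a few centimetres aside while the robot is not near it.
It also fails if it takes over 210 s, if anything falls off the work surface, if the arm or the gripper's body presses on something with over 40 N, if the wrist force passes 120 N, or if a joint passes its speed limit or range.

## Working session

There is one attempt and no reset: what is moved stays moved. The work goes in short steps, Python scripts to look and compute and a tool call to move; the robot and the scene stay as the last step left them, time stands still between calls to the robot, and variables do not carry over. Pictures are saved under pics/ and viewed, and the job is handed in when it is done.

Besides the shell and the picture viewer there is one more tool, called after "Request:" as name(argument=value, ...) on one line, values as JSON. jog_arm: Moves the arm, as the interface text tells. Its arguments: {"type":"object","properties":{"targets":{"type":"string"},"hand":{"type":"number"},"grip_force":{"type":"number"}},"required":["targets"]}

```bash
ls -la; mkdir -p pics
cat > h.py <<'E'
import numpy as np, cv2
from rig import manip, cams
def snap(name, fn):
    info=cams.camera_info(name); im=cams.read_camera(name)
    cv2.imwrite('pics/'+fn+'.png', cv2.cvtColor(im,cv2.COLOR_RGB2BGR))
    np.savez('pics/'+fn+'.npz', im=im, K=info['K'],k1=info['k1'],E=info['extrinsics'])
    return im,info
def load(fn):
    d=np.load('pics/'+fn+'.npz'); return d['im'],dict(K=d['K'],k1=float(d['k1']),extrinsics=d['E'])
def rays(info,uv):
    K=np.array(info['K']);k1=info['k1'];E=np.array(info['extrinsics'])
    uv=np.atleast_2d(np.array(uv,float))
    d=np.stack([(uv[:,0]-K[0,2])/K[0,0],(uv[:,1]-K[1,2])/K[1,1]],1)
    p=d.copy()
    for _ in range(30): p=d/(1+k1*(p**2).sum(1,keepdims=True))
    v=np.stack([p[:,0],-p[:,1],-np.ones(len(p))],1)@E[:3,:3].T
    return E[:3,3],v
def onplane(info,uv,z):
    o,v=rays(info,uv); t=(z-o[2])/v[:,2]
    return o+v*t[:,None]
def proj(info,P):
    K=np.array(info['K']);k1=info['k1'];E=np.array(info['extrinsics'])
    c=(np.atleast_2d(P)-E[:3,3])@E[:3,:3]
    s=np.stack([c[:,0]/-c[:,2],-c[:,1]/-c[:,2]],1); s=s*(1+k1*(s**2).sum(1,keepdims=True))
    return s*[K[0,0],K[1,1]]+[K[0,2],K[1,2]]
def tri(i1,uv1,i2,uv2):
    o1,v1=rays(i1,uv1);o2,v2=rays(i2,uv2);v1=v1[0];v2=v2[0]
    A=np.stack([v1,-v2],1);t=np.linalg.lstsq(A,o2-o1,rcond=None)[0]
    a=o1+v1*t[0];b=o2+v2*t[1]; return (a+b)/2,np.linalg.norm(a-b)
E
python3 - <<'E'
from h import *
print(manip.observe())
for n in ['scene','top','wrist']:
    im,i=snap(n,n+'0'); print(n,i)
E
```

```text
total 12
drwxr-xr-x  3 agent agent 4096 Dec  7 04:51 .
drwxr-xr-x 23 root  root  4096 Dec  7 04:51 ..
drwxr-xr-x  2 agent agent 4096 Dec  7 04:51 pics
{'time_s': 0.0, 'joint_pos': array([ 1.07481973e+00,  2.17749351e-01,  1.61494457e+00,  3.71382075e-05,
        1.31129843e+00, -1.12196156e-01]), 'dq': array([ 9.63529605e-04, -3.93261900e-05,  1.86953491e-04, -8.44617615e-04,
       -1.48815210e-03,  1.70874434e-04]), 'effort': array([ 1.80271905e-03, -3.96838474e+01, -3.03856659e+01,  9.57683528e-05,
        9.58021497e-03, -8.02671423e-06]), 'tcp_pos': array([0.23361811, 0.57886871, 0.25196574]), 'ee_rot': array([-3.13921206e+00, -3.04318897e-04,  2.75780228e+00]), 'contact_force': array([ 0.96598365,  0.39188393, -0.04066713]), 'moment': array([ 0.00413719,  0.00295955, -0.03336823]), 'grip_width': 0.08511780618144645}
scene {'K': array([[435.08530757,   0.        , 254.98912227],
       [  0.        , 435.08530757, 194.03514065],
       [  0.        ,   0.        ,   1.        ]]), 'k1': -0.13959670729472357, 'extrinsics': array([[ 7.03703524e-01,  4.99745475e-01, -5.05030505e-01
[... 491 characters left out ...]
array([[-0.01545651,  0.99611794, -0.08666115,  0.41328435],
       [-0.99981389, -0.01639806, -0.01016336, -0.00211341],
       [-0.01154498,  0.08648793,  0.996186  ,  1.59004117],
       [ 0.        ,  0.        ,  0.        ,  1.        ]])}
wrist {'K': array([[292.49168833,   0.        , 259.16246338],
       [  0.        , 292.49168833, 192.17657146],
       [  0.        ,   0.        ,   1.        ]]), 'k1': -0.07147311451455532, 'extrinsics': array([[ 0.37491307, -0.87816111, -0.29710816,  0.15582474],
       [ 0.92705769,  0.35442695,  0.12225206,  0.61045731],
       [-0.00205387, -0.3212703 ,  0.94698531,  0.37371908],
       [ 0.        ,  0.        ,  0.        ,  1.        ]])}
```

View pics/scene0.png

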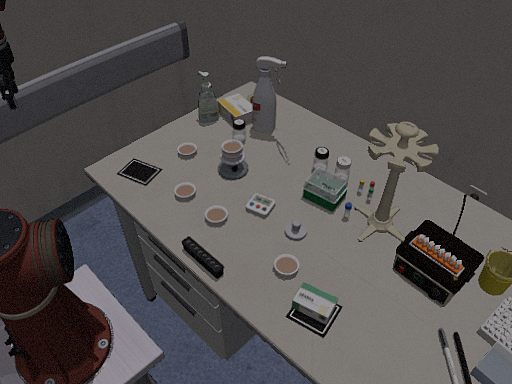

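View pics/top0.png

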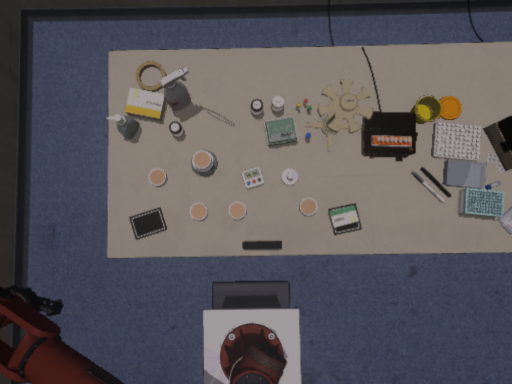

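View pics/wrist0.png

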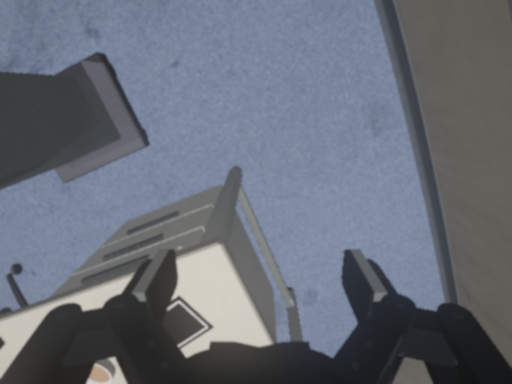

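The top view shows four loose dishes near (157,177), (199,211), (237,210) and (308,206), with the pile at (203,161). The timer is at (253,178), the weight at (290,176) and the carton on its mark at (345,218). The empty carton mark is at (148,223), the strip at (262,245), and the jar is near (175,128). Next I'll zoom in for measurement.

Run:
```python
from h import *
im,i=load('top0')
c=im[90:260,100:380]; cv2.imwrite('pics/t_crop.png',cv2.resize(c[:,:,::-1],None,fx=2.85,fy=2.85,interpolation=cv2.INTER_CUBIC))
im,i=load('scene0')
c=im[100:340,90:350]; cv2.imwrite('pics/s_crop.png',cv2.resize(c[:,:,::-1],None,fx=2.5,fy=2.5,interpolation=cv2.INTER_CUBIC))
```

```text
(no output)
```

View pics/t_crop.png

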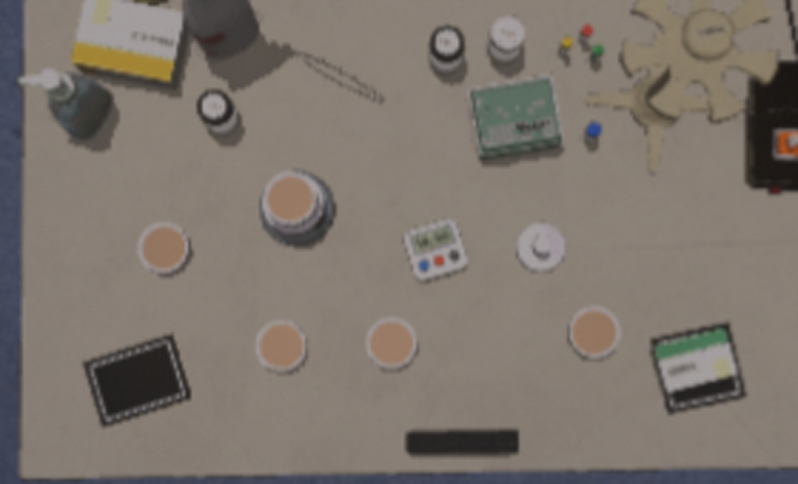

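View pics/s_crop.png

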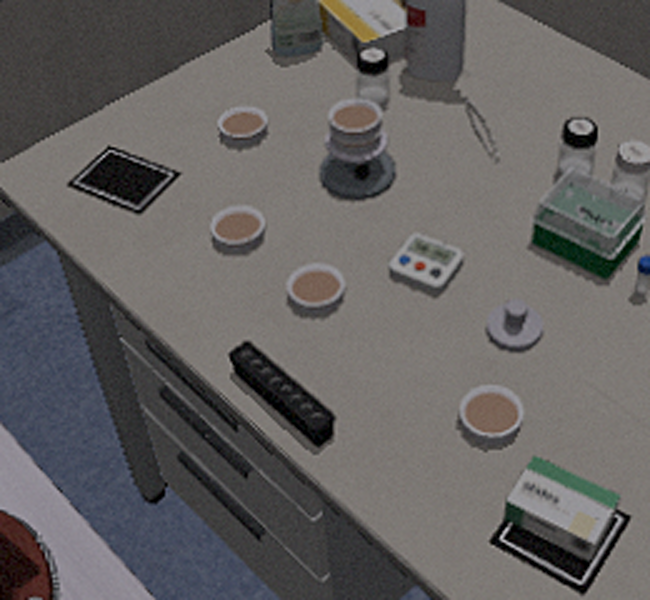

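Everything shows clearly in both views. I'll segment the salmon disc of each dish and triangulate.

```bash
cat >> h.py <<'E'
def blobs(im,lo,hi,amin=20):
    hsv=cv2.cvtColor(im,cv2.COLOR_RGB2HSV); m=cv2.inRange(hsv,np.array(lo),np.array(hi))
    n,l,s,c=cv2.connectedComponentsWithStats(m)
    return [(c[k],s[k]) for k in range(1,n) if s[k,4]>=amin]
E
python3 - <<'E'
from h import *
import itertools
T,ti=load('top0');S,si=load('scene0')
for im,p in((T,(203,161)),(T,(157,177)),(S,(232,147)),(S,(187,149)),(T,(120,200))):
    print(p,im[p[1],p[0]],cv2.cvtColor(im,cv2.COLOR_RGB2HSV)[p[1],p[0]])
tb=[b for b in blobs(T,(3,75,90),(16,160,255),40) ]
sb=[b for b in blobs(S,(3,70,60),(16,160,255),40)]
for n,b in(('T',tb),('S',sb)):
    for c,s in b: print(n,c.round(1),s)
E
```

```text
(203, 161) [152 122 101] [ 12  86 152]
(157, 177) [147 117  95] [ 13  90 147]
(232, 147) [119  98  86] [ 11  71 119]
(187, 149) [115  94  79] [ 12  80 115]
(120, 200) [137 127 118] [ 14  35 137]
T [390.3 137.4] [373 136  39   6  83]
T [201.5 159.3] [195 153  14  14 159]
T [157.2 176.5] [151 170  14  14 145]
T [308. 206.] [302 200  14  13 145]
T [198.4 210.9] [192 205  14  13 148]
T [237. 210.] [231 204  14  13 145]
S [231.4 146.3] [224 143  16   8  87]
S [186.2 148.8] [179 145  15   8  80]
S [184.8 190.1] [177 186  16  10 106]
S [216.  214.1] [208 209  17  11 135]
S [ 18.7 238.8] [ 10 225  16  28  66]
S [ 27.9 254.1] [ 23 240   9  26  67]
S [286.1 264.7] [277 258  20  15 181]
S [ 97. 314.] [ 88 305  19  18  90]
S [104.1 333.3] [ 97 324  13  16  59]
S [ 98.4 356. ] [ 93 347  14  23  83]
```

Run:
```python
from h import *
T,ti=load('top0');S,si=load('scene0')
pairs=dict(pile=((201.5,159.3),(231.4,146.3)),A=((157.2,176.5),(186.2,148.8)),B=((198.4,210.9),(184.8,190.1)),C=((237,210),(216,214.1)),D=((308,206),(286.1,264.7)))
for k,(a,b) in pairs.items():
    p,e=tri(ti,a,si,b); print(k,p.round(4),round(e,4), onplane(ti,a,.018)[0].round(4),onplane(si,b,.018)[0].round(4))
# black mats
def quad(im,poly,thr):
    g=cv2.cvtColor(im,cv2.COLOR_RGB2GRAY); m=np.zeros_like(g);cv2.fillPoly(m,[np.array(poly)],255)
    k=((g<thr)&(m>0)).astype(np.uint8); c=max(cv2.findContours(k,0,2)[0],key=cv2.contourArea)
    h=cv2.convexHull(c); return cv2.minAreaRect(h),cv2.boxPoints(cv2.minAreaRect(h))
r,b=quad(T,[(125,205),(170,205),(170,242),(125,242)],85)
w=onplane(ti,b,.002);print('cmark',r,w.round(4),w.mean(0))
r,b=quad(T,[(225,235),(295,235),(295,253),(225,253)],75); w=onplane(ti,b,.031);print('strip',w.round(3))
for n,uv,z in(('timer',(253,178),.018),('weight',(290,175.5),.036),('carton',(345,217),.032),('jar',(175,128),.072)):
    print(n,onplane(ti,uv,z)[0].round(3))
print('weight sc',onplane(si,(296,224),.036),onplane(si,(260.5,205),.018),onplane(si,(314,300),.032))
```

```text
pile [0.6394 0.151  0.0856] 0.0002 [0.6496 0.1578 0.018 ] [0.6958 0.2153 0.018 ]
A [0.5937 0.3082 0.0147] 0.0011 [0.5937 0.3073 0.018 ] [0.5909 0.3051 0.018 ]
B [0.4763 0.1697 0.0139] 0.0008 [0.4758 0.1695 0.018 ] [0.4743 0.1658 0.018 ]
C [0.477  0.0404 0.0144] 0.0004 [0.4767 0.0404 0.018 ] [0.4752 0.0376 0.018 ]
D [ 0.4864 -0.1971  0.0126] 0.0005 [ 0.4863 -0.1966  0.018 ] [ 0.4831 -0.1993  0.018 ]
cmark ((147.70001220703125, 223.09999084472656), (23.40085220336914, 33.5201416015625), 71.56504821777344) [[0.4588 0.4084 0.002 ]
 [0.4927 0.3012 0.002 ]
 [0.4176 0.2763 0.002 ]
 [0.3839 0.383  0.002 ]] [0.43825639 0.34222457 0.002     ]
strip [[ 0.374  0.022  0.031]
 [ 0.372 -0.103  0.031]
 [ 0.346 -0.103  0.031]
 [ 0.348  0.022  0.031]]
timer [ 0.583 -0.015  0.018]
weight [ 0.588 -0.138  0.036]
carton [ 0.448 -0.315  0.032]
jar [0.746 0.238 0.072]
weight sc [[ 0.58240589 -0.14199638  0.036     ]] [[ 0.57988584 -0.02156935  0.018     ]] [[ 0.44726591 -0.31166468  0.032     ]]
```

Triangulation puts the salmon discs of the loose dishes at z≈0.014, while the pile's sits at z≈0.0856, so its top is at about 0.09 (to be felt later). I'll turn the tool so its x axis lies along world +y and its y axis along world +x, then go to dish C.

Request:
jog_arm(targets="0 0 0 0.119; 0 0 0 0.119; 0 0 0 0.119; 0 0 0 0.119; 0 0 0 0.119", hand=85)

```text
time_s: 0.57
tcp_pos: [0.2339, 0.5792, 0.2527]
ee_rot: [-3.141, 0.001, 2.157]
contact_force: [0.2, -0.0, 0.6]
grip_width: 0.0851
```

Request:
jog_arm(targets="0 0 0 0.119; 0 0 0 0.119; 0 0 0 0.119; 0 0 0 0.119; 0 0 0 0.119")

```text
time_s: 0.98
tcp_pos: [0.2338, 0.5792, 0.2527]
ee_rot: [-3.141, 0.001, 1.562]
contact_force: [0.9, 0.1, -0.3]
grip_width: 0.085
```

Request:
jog_arm(targets="-36 16.2 0 0; -36 16.2 0 0; -36 16.2 0 0; -36 16.2 0 0; -36 16.2 0 0")

```text
time_s: 1.4
tcp_pos: [0.3145, 0.3975, 0.2528]
ee_rot: [-3.141, 0.001, 1.569]
contact_force: [0.1, 0.4, 0.2]
grip_width: 0.085
```

Request:
jog_arm(targets="-36 16.2 0 0; -36 16.2 0 0; -36 16.2 0 0; -36 16.2 0 0; -36 16.2 0 0")

```text
time_s: 1.82
tcp_pos: [0.395, 0.2172, 0.2532]
ee_rot: [3.141, -0.0, 1.568]
contact_force: [1.1, 0.3, -0.1]
grip_width: 0.0852
```

Request:
jog_arm(targets="-36 16.2 0 0; -36 16.2 0 0; -36 16.2 0 0; -36 16.2 0 0; -36 16.2 0 0")

```text
time_s: 2.23
tcp_pos: [0.4755, 0.0369, 0.2532]
ee_rot: [3.142, -0.0, 1.567]
contact_force: [1.2, 1.1, -0.7]
grip_width: 0.0851
```

Run:
```python
from h import *
o=manip.observe();print(o['tcp_pos'],o['ee_rot'],o['contact_force'])
im,i=snap('wrist','w1'); print(np.array(i['extrinsics']).round(4)); print(proj(i,[o['tcp_pos'],o['tcp_pos']+[0,0,-.022],[.477,.0404,.0142]]).round(1))
```

```text
[0.47553017 0.03689984 0.25319482] [ 3.14150550e+00 -1.83095994e-04  1.56748833e+00] [ 1.24135644  1.06022696 -0.73690795]
[[ 1.000e+00  3.500e-03  1.600e-03  4.748e-01]
 [-3.800e-03  9.469e-01  3.216e-01  1.201e-01]
 [-4.000e-04 -3.216e-01  9.469e-01  3.748e-01]
 [ 0.000e+00  0.000e+00  0.000e+00  1.000e+00]]
[[261.5 273.4]
 [261.2 250.5]
 [261.3 159.9]]
```

View pics/w1.png

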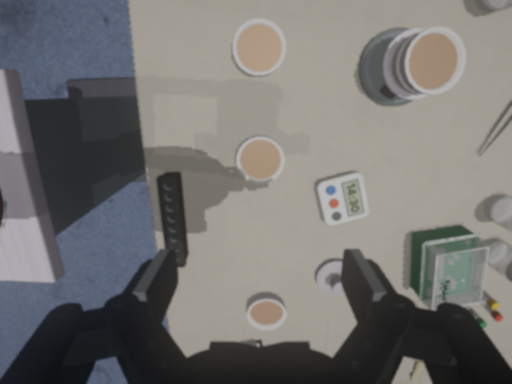

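The wrist view shows dish B at (259,46), C at (260,159), D at (266,314) between the fingers, the pile at (435,62), the timer at (342,198) and the weight at (330,276) behind a finger. Next: salmon centroids.

```bash
cat >> h.py <<'E'
def salmon(im,amin=150):
    return [b for b in blobs(im,(3,70,80),(17,180,255),amin)]
E
python3 - <<'E'
from h import *
im,i=load('w1'); T,ti=load('top0')
for c,s in salmon(im): print(c.round(1),s,onplane(i,c,.0142)[0].round(4))
pile=[c for c,s in salmon(im) if c[0]>400]
print(tri(i,pile[0],ti,(201.5,159.3)), onplane(i,pile[0],.0856))
E
```

```text
[265.2 312.5] [253 305  27  17 160] [ 0.4827 -0.1975  0.0142]Traceback (most recent call last):
  File "<stdin>", line 5, in <module>
IndexError: list index out of range
```

Run:
```python
from h import *
im,i=load('w1'); T,ti=load('top0'); S,si=load('scene0')
hsv=cv2.cvtColor(im,cv2.COLOR_RGB2HSV)
for p in((259,46),(260,159),(435,62),(200,120)): print(im[p[1],p[0]],hsv[p[1],p[0]])
for c,s in blobs(im,(5,55,150),(18,180,255),150): 
    print(c.round(1),s,onplane(i,c,.0142)[0].round(4))
    if c[0]>400:
        print(tri(i,c,ti,(201.5,159.3)),tri(i,c,si,(231.4,146.3)))
```

```text
[173 153 132] [ 15  60 173]
[165 144 123] [ 15  65 165]
[158 136 115] [ 15  69 158]
[165 161 151] [ 21  22 165]
[258.6  47.5] [ 238   25   42   46 1485] [0.4742 0.1707 0.0142]
[432.7  60.6] [ 410   34   47   54 1986] [0.6784 0.1599 0.0142]
(array([0.63994491, 0.15181152, 0.08223877]), np.float64(0.001114678784476067)) (array([0.63943245, 0.15197072, 0.08450255]), np.float64(0.0013518239795430509))
[259.9 158.9] [ 241  141   38   37 1104] [0.4752 0.0417 0.0142]
[266.2 312.5] [251 302  31  22 515] [ 0.4842 -0.1976  0.0142]
```

Positions agree between views to about 2 mm: C is at (0.4755, 0.041) and the pile axis at (0.6396, 0.1515). I'll descend on C.

Request:
jog_arm(targets="4 0 38 0; 0 0 38 0; 0 0 38 0; 0 0 38 0; 0 0 38 0")

```text
time_s: 2.7
tcp_pos: [0.4751, 0.0429, 0.0618]
ee_rot: [3.141, 0.0, 1.568]
contact_force: [0.6, -0.5, 0.3]
grip_width: 0.0852
```

Request:
jog_arm(targets="0 0 15 0; 0 0 12 0; 0 0 8 0; 0 0 2 0; 0 0 0 0")

```text
time_s: 3.12
tcp_pos: [0.4752, 0.043, 0.026]
ee_rot: [-3.141, -0.0, 1.568]
contact_force: [-0.2, -0.2, 0.2]
grip_width: 0.0849
```

Run:
```python
from h import *
o=manip.observe();print(o['tcp_pos'],o['ee_rot'],o['contact_force'])
im,i=snap('wrist','w2');print(proj(i,[[.4755,.041,.0142]]))
for c,s in blobs(im,(5,55,110),(18,180,255),150): 
    print(c.round(1),s,onplane(i,c,.0142)[0].round(4))
```

```text
[0.47516631 0.0429692  0.02604191] [-3.14077227e+00 -5.72025261e-05  1.56791637e+00] [-0.16287444 -0.21028679  0.22234402]
[[261.94680023 263.56158009]]
[259.1  19.2] [ 201    0  117   47 4096] [0.4744 0.1558 0.0142]
[261.6 261.3] [ 215  224   94   77 5732] [0.4753 0.0424 0.0142]
```

View pics/w2.png

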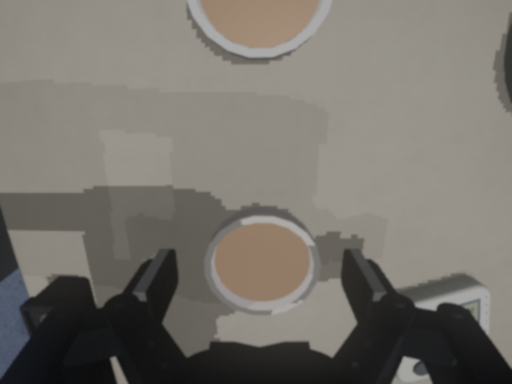

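The dish is centred between the fingers at (261,261), so I'll close on it.

Request:
jog_arm(targets="0 0 0 0; 0 0 0 0; 0 0 0 0; 0 0 0 0; 0 0 0 0", hand=50, grip_force=25)

```text
time_s: 3.58
tcp_pos: [0.4767, 0.0428, 0.0278]
ee_rot: [3.139, 0.0, 1.568]
contact_force: [-1.2, 0.8, 5.9]
grip_width: 0.0584
```

Request:
jog_arm(targets="0 0 0 0; 0 0 0 0; 0 0 -2 0; 0 0 -3 0; 0 0 0 0")

```text
time_s: 4.0
tcp_pos: [0.4757, 0.0428, 0.0318]
ee_rot: [3.141, 0.0, 1.568]
contact_force: [-0.0, -0.2, -0.6]
grip_width: 0.0585
```

Run:
```python
from h import *
o=manip.observe();print(o['tcp_pos'],o['ee_rot'],o['contact_force'],o['grip_width'])
im,i=snap('wrist','w3')
```

```text
[0.47570179 0.04281914 0.03183654] [3.14060693e+00 5.50856456e-05 1.56782174e+00] [-0.00712519 -0.15849422 -0.64928729] 0.058502480810353
```

View pics/w3.png

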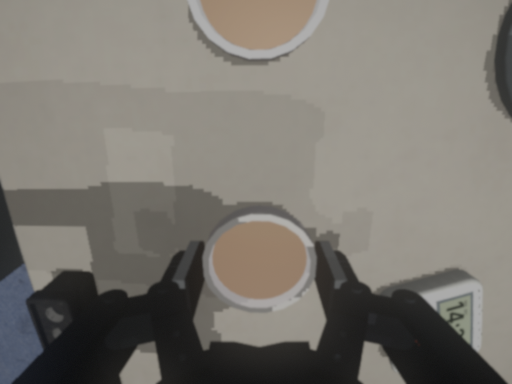

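Request:
jog_arm(targets="0 0 -15 0; 0 0 -30 0; 0 0 -35 0; 0 0 -30 0; 0 0 -20 0")

```text
time_s: 4.47
tcp_pos: [0.4767, 0.0428, 0.1643]
ee_rot: [3.138, 0.0, 1.568]
contact_force: [1.6, -0.5, -0.9]
grip_width: 0.0593
```

Request:
jog_arm(targets="10 15 0 0; 18 27 0 0; 22 33 0 0; 22 33 0 0; 18 27 0 0")

```text
time_s: 4.88
tcp_pos: [0.6124, 0.1338, 0.1611]
ee_rot: [3.141, -0.0, 1.568]
contact_force: [0.9, 0.2, -0.4]
grip_width: 0.0585
```

Request:
jog_arm(targets="12 17 0 0; 5 9 0 0; 1.8 3 0 0; 0 0 0 0; 0 0 0 0")

```text
time_s: 5.3
tcp_pos: [0.6388, 0.1508, 0.1605]
ee_rot: [-3.14, 0.0, 1.568]
contact_force: [-0.1, -0.3, -0.7]
grip_width: 0.0588
```

Run:
```python
from h import *
o=manip.observe();print(o['tcp_pos'],o['ee_rot'],o['contact_force'],o['grip_width'],manip.tcp_to_tips)
im,i=snap('wrist','w4')
```

```text
[0.63878404 0.15078675 0.16054414] [-3.13966181e+00  4.60426373e-04  1.56775475e+00] [-0.11244304 -0.33020359 -0.69729042] 0.05876103805228924 0.022
```

View pics/w4.png

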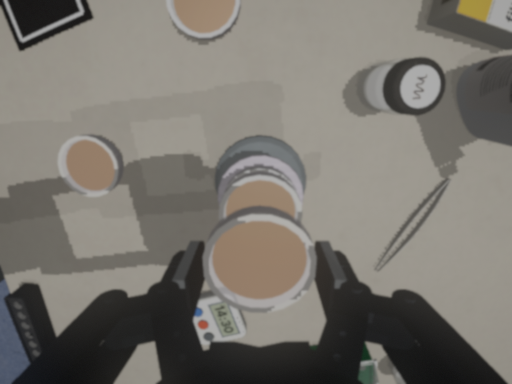

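The held dish at (260,260) is in line with the pile behind it, near (261,195). I'll lower to just above the estimate and then feel for the top.

Request:
jog_arm(targets="0.5 0.5 10 0; 0 0 12 0; 0 0 9 0; 0 0 4 0; 0 0 1 0")

```text
time_s: 5.77
tcp_pos: [0.6384, 0.1512, 0.1227]
ee_rot: [-3.137, 0.001, 1.568]
contact_force: [-0.1, 0.5, -1.1]
grip_width: 0.0583
```

Request:
jog_arm(targets="0 0 2 0; 0 0 2 0; 0 0 1 0; 0 0 0 0; 0 0 0 0")

```text
time_s: 6.18
tcp_pos: [0.6405, 0.1517, 0.1207]
ee_rot: [3.141, -0.0, 1.568]
contact_force: [0.4, -0.2, -0.3]
grip_width: 0.0581
```

Request:
jog_arm(targets="0 0 1 0; 0 0 1 0; 0 0 0 0; 0 0 0 0; 0 0 0 0")

```text
time_s: 6.6
tcp_pos: [0.6402, 0.1516, 0.1183]
ee_rot: [-3.142, -0.0, 1.568]
contact_force: [0.4, 0.8, -0.9]
grip_width: 0.0587
```

Request:
jog_arm(targets="0 0 1 0; 0 0 1 0; 0 0 0 0; 0 0 0 0; 0 0 0 0")

```text
time_s: 7.02
tcp_pos: [0.6405, 0.1517, 0.1171]
ee_rot: [3.141, -0.0, 1.568]
contact_force: [-2.8, -1.0, 4.2]
grip_width: 0.0584
```

Run:
```python
from h import *
o=manip.observe();print(o['tcp_pos'],o['contact_force'],o['grip_width'])
```

```text
[0.64046738 0.15165859 0.11705986] [-2.83850868 -1.02385279  4.22497512] 0.05837272902604489
```

Contact at TCP z≈0.117, which puts the pile top at about 0.0894 and matches the triangulation. Releasing.

Request:
jog_arm(targets="0 0 0 0; 0 0 0 0; 0 0 0 0; 0 0 0 0; 0 0 0 0", hand=80)

```text
time_s: 7.43
tcp_pos: [0.64, 0.1516, 0.1158]
ee_rot: [-3.141, 0.0, 1.568]
contact_force: [0.7, -0.4, -0.4]
grip_width: 0.0801
```

Request:
jog_arm(targets="0 0 -3 0; 0 0 -10 0; 0 0 -20 0; 0 0 -30 0; 0 0 -30 0", hand=85)

```text
time_s: 7.85
tcp_pos: [0.6395, 0.1515, 0.2099]
ee_rot: [-3.14, 0.0, 1.568]
contact_force: [0.3, 0.4, 0.3]
grip_width: 0.0852
```

Run:
```python
from h import *
o=manip.observe();print(o['tcp_pos'],o['contact_force'],o['grip_width'])
im,i=snap('wrist','w5')
for c,s in blobs(im,(5,55,110),(18,180,255),150): 
    print(c.round(1),s,onplane(i,c,.0142)[0].round(4),onplane(i,c,.0142+.0894)[0].round(4))
```

```text
[0.63947528 0.15154128 0.20992204] [0.31280618 0.35478504 0.28582602] 0.08524415280893374
[212.2  18.9] [ 188    0   50   43 1796] [0.5925 0.3058 0.0142] [0.6056 0.2858 0.1036]
[113.2 155.5] [  93  134   42   43 1358] [0.4742 0.1707 0.0142] [0.5206 0.1888 0.1036]
[260.6 199.4] [ 232  173   59   54 2511] [0.6393 0.1181 0.0142] [0.6392 0.151  0.1036]
```

View pics/w5.png

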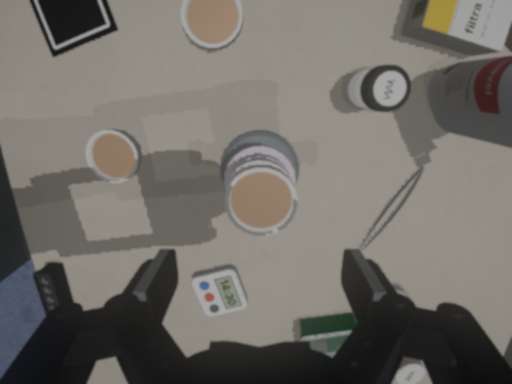

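The dish sits at (0.639, 0.151) on the pile. Next is dish B at (0.4743, 0.1707).

Request:
jog_arm(targets="4 -33 0 0; 4 -38 0 0; 4 -38 0 0; 4 -36 5 0; 3.5 -20 25 0")

```text
time_s: 8.32
tcp_pos: [0.4755, 0.1726, 0.1838]
ee_rot: [3.133, -0.002, 1.568]
contact_force: [1.0, 0.4, -0.8]
grip_width: 0.0851
```

Request:
jog_arm(targets="0 0 38 0; 0 0 38 0; 0 0 32 0; 0 0 16 0; 0 0 4 0")

```text
time_s: 8.73
tcp_pos: [0.4724, 0.171, 0.0483]
ee_rot: [-3.135, 0.001, 1.568]
contact_force: [-0.8, 0.6, -0.3]
grip_width: 0.0847
```

```bash
cat >> h.py <<'E'
def look(fn,zs=(.0142,),amin=150):
    o=manip.observe();print('tcp',o['tcp_pos'].round(4),o['ee_rot'].round(3),'F',o['contact_force'].round(1),'w',round(o['grip_width'],4))
    im,i=snap('wrist',fn)
    for c,s in blobs(im,(5,55,110),(18,180,255),amin):
        print(c.round(1),s,*[onplane(i,c,z)[0].round(4) for z in zs])
    return im,i
E
python3 -c "
from h import *
look('w6')"
```

```text
tcp [0.4724 0.171  0.0483] [-3.135e+00  1.000e-03  1.568e+00] F [-0.8  0.6 -0.3] w 0.0847
[492.2  16.3] [ 465    0   47   39 1415] [0.5878 0.294  0.0142]
[264.6 239.5] [ 224  205   83   71 4648] [0.4743 0.1715 0.0142]
```

Request:
jog_arm(targets="0 1.5 6 0; 0 0 6 0; 0 0 3 0; 0 0 0 0; 0 0 0 0")

```text
time_s: 9.2
tcp_pos: [0.4773, 0.1717, 0.0369]
ee_rot: [3.141, -0.0, 1.568]
contact_force: [0.2, 0.1, 0.2]
grip_width: 0.0847
```

Request:
jog_arm(targets="0 -2.5 3 0; 0 0 2 0; 0 0 0 0; 0 0 0 0; 0 0 0 0")

```text
time_s: 9.62
tcp_pos: [0.4743, 0.1716, 0.0313]
ee_rot: [3.142, -0.0, 1.568]
contact_force: [-0.1, 0.2, 0.2]
grip_width: 0.0846
```

Request:
jog_arm(targets="0 0 0 0; 0 0 0 0; 0 0 0 0; 0 0 0 0; 0 0 0 0", hand=50, grip_force=25)

```text
time_s: 10.03
tcp_pos: [0.4745, 0.1717, 0.0319]
ee_rot: [3.141, 0.0, 1.568]
contact_force: [-2.3, -0.7, 6.1]
grip_width: 0.0585
```

Request:
jog_arm(targets="0 0 0 0; 0 0 -2 0; 0 0 -4 0; 0 0 0 0; 0 0 0 0")

```text
time_s: 10.45
tcp_pos: [0.4745, 0.1717, 0.0374]
ee_rot: [3.141, -0.0, 1.568]
contact_force: [-0.1, -0.5, 0.0]
grip_width: 0.0577
```

```bash
python3 -c "
from h import *
look('w7')"
```

```text
tcp [0.4745 0.1717 0.0374] [ 3.141 -0.     1.568] F [-0.1 -0.5  0. ] w 0.0577
[497.3  14.3] [476   0  36  37 933] [0.5852 0.2932 0.0142]
[258.9 254.6] [ 214  218   91   75 5432] [0.4732 0.1683 0.0142]
```

View pics/w7.png

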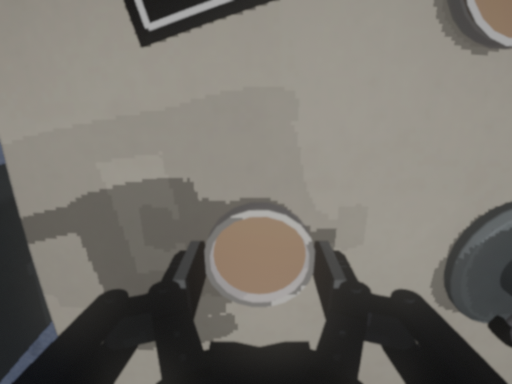

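Dish B is held; the 6 N while closing is the pads swinging forward. I'll lift it and carry it to the pile, expecting contact near TCP z≈0.139.

Request:
jog_arm(targets="0 0 -20 0; 0 0 -35 0; 0 0 -38 0; 0 0 -33 0; 0 0 -17 0")

```text
time_s: 10.92
tcp_pos: [0.4766, 0.1722, 0.1849]
ee_rot: [3.135, -0.001, 1.568]
contact_force: [0.5, 0.2, -0.4]
grip_width: 0.058
```

Request:
jog_arm(targets="-2 15 0 0; -4 33 0 0; -5 38 0 0; -5 38 0 0; -3 26 0 0")

```text
time_s: 11.33
tcp_pos: [0.6271, 0.1515, 0.1802]
ee_rot: [3.14, 0.0, 1.567]
contact_force: [0.4, -1.5, -0.3]
grip_width: 0.0581
```

Request:
jog_arm(targets="-1 11 0 0; 0 4.5 10 0; 0 0 10 0; 0 0 5 0; 0 0 0 0")

```text
time_s: 11.75
tcp_pos: [0.6363, 0.1511, 0.1516]
ee_rot: [-3.134, 0.001, 1.568]
contact_force: [-0.4, -1.1, -1.0]
grip_width: 0.0579
```

Request:
jog_arm(targets="0 0 1 0; 0 0 0 0; 0 0 0 0; 0 0 0 0; 0 0 0 0")

```text
time_s: 12.17
tcp_pos: [0.64, 0.1513, 0.1551]
ee_rot: [3.14, -0.0, 1.568]
contact_force: [-0.3, 0.6, -0.5]
grip_width: 0.0578
```

```bash
python3 -c "
from h import *
look('w8')"
```

```text
tcp [0.64   0.1513 0.1551] [ 3.14  -0.     1.568] F [-0.3  0.6 -0.5] w 0.0578
[200.6  12.9] [ 171    0   61   32 1493] [0.5923 0.298  0.0142]
[259.5 201.7] [227 195  67  19 396] [0.6391 0.1357 0.0142]
[259.  254.6] [ 214  218   91   75 5418] [0.6385 0.0777 0.0142]
```

View pics/w8.png

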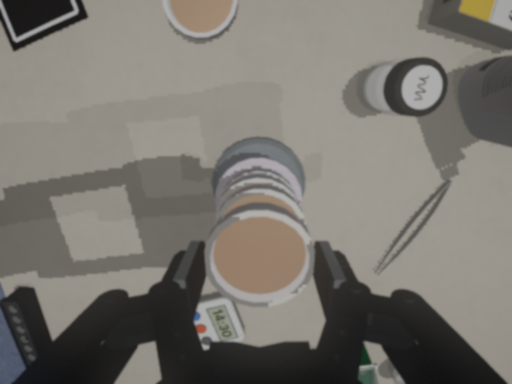

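The held dish is aligned over the pile. Descending to feel for it.

Request:
jog_arm(targets="0 0 4 0; 0 0 4 0; 0 0 3 0; 0 0 1 0; 0 0 0 0")

```text
time_s: 12.63
tcp_pos: [0.6392, 0.151, 0.1413]
ee_rot: [-3.14, 0.0, 1.568]
contact_force: [-0.4, 0.7, -0.6]
grip_width: 0.0585
```

Request:
jog_arm(targets="0 0 1 0; 0 0 1 0; 0 0 0 0; 0 0 0 0; 0 0 0 0")

```text
time_s: 13.05
tcp_pos: [0.6398, 0.1511, 0.1404]
ee_rot: [3.141, -0.0, 1.568]
contact_force: [0.3, -0.3, -0.5]
grip_width: 0.0579
```

Request:
jog_arm(targets="0 0 1 0; 0 0 0.5 0; 0 0 0 0; 0 0 0 0; 0 0 0 0")

```text
time_s: 13.47
tcp_pos: [0.6399, 0.1512, 0.1392]
ee_rot: [3.141, -0.0, 1.568]
contact_force: [-0.5, -1.1, 2.3]
grip_width: 0.058
```

Contact is 2.3 N at 0.1392, as predicted. Releasing.

Request:
jog_arm(targets="0 0 0.4 0; 0 0 0 0; 0 0 0 0; 0 0 0 0; 0 0 0 0")

```text
time_s: 13.88
tcp_pos: [0.6399, 0.1512, 0.1391]
ee_rot: [3.141, -0.0, 1.568]
contact_force: [-2.1, -0.4, 4.7]
grip_width: 0.0581
```

Request:
jog_arm(targets="0 0 0 0; 0 0 0 0; 0 0 0 0; 0 0 0 0; 0 0 0 0", hand=80)

```text
time_s: 14.3
tcp_pos: [0.6395, 0.1511, 0.1378]
ee_rot: [-3.141, 0.0, 1.568]
contact_force: [-0.9, -1.2, 0.8]
grip_width: 0.0803
```

Request:
jog_arm(targets="0 0 -3 0; 0 0 -10 0; 0 0 -22 0; 0 0 -28 0; 0 0 -10 0", hand=85)

```text
time_s: 14.72
tcp_pos: [0.6422, 0.1515, 0.2168]
ee_rot: [3.134, -0.001, 1.568]
contact_force: [1.5, 0.5, 1.4]
grip_width: 0.0851
```

```bash
python3 -c "
from h import *
look('w9',(.0142,.1216))"
```

```text
tcp [0.6422 0.1515 0.2168] [ 3.134e+00 -1.000e-03  1.568e+00] F [1.5 0.5 1.4] w 0.0851
[208.6  19.8] [ 185    0   49   44 1792] [0.5925 0.3068 0.0142] [0.6084 0.2829 0.1216]
[255.4 204.3] [ 225  177   62   56 2734] [0.6378 0.1095 0.0142] [0.6387 0.1509 0.1216]
```

View pics/w9.png

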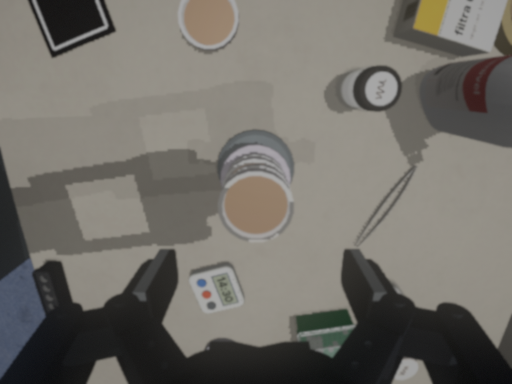

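Two dishes are on, the top one at (0.639, 0.151). Next is dish A at (0.593, 0.307).

Request:
jog_arm(targets="20 -6 0 0; 38 -12 0 0; 38 -12 0 0; 38 -12 0 0; 20 -5 10 0")

```text
time_s: 15.18
tcp_pos: [0.5924, 0.3096, 0.2031]
ee_rot: [3.139, -0.003, 1.57]
contact_force: [0.4, -0.4, 1.3]
grip_width: 0.0849
```

Request:
jog_arm(targets="1 0 30 0; 0 0 38 0; 0 0 38 0; 0 0 24 0; 0 0 10 0")

```text
time_s: 15.6
tcp_pos: [0.5888, 0.3047, 0.055]
ee_rot: [-3.132, 0.004, 1.568]
contact_force: [-1.3, -0.2, -0.2]
grip_width: 0.0851
```

Request:
jog_arm(targets="0 0 0 0; 0 0 0 0; 0 0 0 0; 0 0 0 0; 0 0 0 0")

```text
time_s: 16.02
tcp_pos: [0.5951, 0.3069, 0.0642]
ee_rot: [3.137, -0.002, 1.568]
contact_force: [0.4, -0.3, -0.5]
grip_width: 0.0851
```

```bash
python3 -c "
from h import *
look('w10')"
```

```text
tcp [0.5951 0.3069 0.0642] [ 3.137e+00 -2.000e-03  1.568e+00] F [ 0.4 -0.3 -0.5] w 0.0851
[256.5 224.6] [ 219  192   76   67 4077] [0.5924 0.3098 0.0142]
```

Request:
jog_arm(targets="1 -2 10 0; 0 0 10 0; 0 0 8 0; 0 0 2 0; 0 0 0 0")

```text
time_s: 16.48
tcp_pos: [0.5896, 0.3066, 0.029]
ee_rot: [-3.138, 0.002, 1.568]
contact_force: [0.0, -0.5, -0.2]
grip_width: 0.0848
```

Request:
jog_arm(targets="0 0 1 0; 0 0 0 0; 0 0 0 0; 0 0 0 0; 0 0 0 0")

```text
time_s: 16.9
tcp_pos: [0.5916, 0.3074, 0.0309]
ee_rot: [3.141, -0.0, 1.568]
contact_force: [0.0, 0.6, 0.6]
grip_width: 0.0851
```

```bash
python3 -c "
from h import *
look('w11')"
```

```text
tcp [0.5916 0.3074 0.0309] [ 3.141 -0.     1.568] F [0.  0.6 0.6] w 0.0851
[262.8 251.3] [ 217  214   92   77 5606] [0.5924 0.31   0.0142]
```

Request:
jog_arm(targets="2 0.5 0 0; 0 0 0 0; 0 0 0 0; 0 0 0 0; 0 0 0 0")

```text
time_s: 17.37
tcp_pos: [0.5917, 0.3093, 0.0304]
ee_rot: [-3.142, 0.0, 1.568]
contact_force: [0.3, -1.0, 0.2]
grip_width: 0.0849
```

Request:
jog_arm(targets="0 0 0 0; 0 0 0 0; 0 0 0 0; 0 0 0 0; 0 0 0 0", hand=50)

```text
time_s: 17.78
tcp_pos: [0.5921, 0.3094, 0.0309]
ee_rot: [3.141, -0.0, 1.568]
contact_force: [0.3, 0.6, 2.3]
grip_width: 0.0583
```

Request:
jog_arm(targets="0 0 0 0; 0 0 -2 0; 0 0 -4 0; 0 0 0 0; 0 0 0 0")

```text
time_s: 18.2
tcp_pos: [0.5917, 0.3093, 0.0365]
ee_rot: [3.141, -0.0, 1.568]
contact_force: [0.3, 0.4, -0.5]
grip_width: 0.0581
```

```bash
python3 -c "
from h import *
look('w12')"
```

```text
tcp [0.5917 0.3093 0.0365] [ 3.141 -0.     1.568] F [ 0.3  0.4 -0.5] w 0.0581
[258.9 254.2] [ 214  217   91   76 5525] [0.5904 0.3068 0.0142]
```

View pics/w12.png

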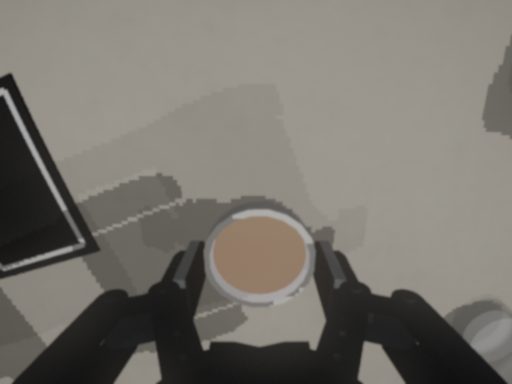

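Held. Expected contact is now TCP z≈0.156.

Request:
jog_arm(targets="0 0 -20 0; 0 0 -36 0; 0 0 -38 0; 0 0 -36 0; 0 0 -28 0")

```text
time_s: 18.67
tcp_pos: [0.5925, 0.3096, 0.1977]
ee_rot: [3.139, -0.001, 1.568]
contact_force: [0.4, -0.3, 0.5]
grip_width: 0.058
```

Request:
jog_arm(targets="-20 6 0 0; -36 11 0 0; -38 12 0 0; -36 11 0 0; -20 6 0 0")

```text
time_s: 19.08
tcp_pos: [0.638, 0.1554, 0.1943]
ee_rot: [3.141, 0.002, 1.566]
contact_force: [0.4, 0.3, -0.8]
grip_width: 0.0584
```

Request:
jog_arm(targets="-7 2 4 0; -1 0 8 0; 0 0 8 0; 0 0 4 0; 0 0 0 0")

```text
time_s: 19.5
tcp_pos: [0.6371, 0.1526, 0.1676]
ee_rot: [-3.137, 0.0, 1.57]
contact_force: [-1.1, -0.0, -0.6]
grip_width: 0.0584
```

Request:
jog_arm(targets="0 0 0 0; 0 0 0 0; 0 0 0 0; 0 0 0 0; 0 0 0 0")

```text
time_s: 19.92
tcp_pos: [0.6395, 0.1514, 0.1709]
ee_rot: [3.141, -0.0, 1.568]
contact_force: [0.3, -0.0, -0.1]
grip_width: 0.0578
```

```bash
python3 -c "
from h import *
look('w13')"
```

```text
tcp [0.6395 0.1514 0.1709] [ 3.141 -0.     1.568] F [ 0.3 -0.  -0.1] w 0.0578
[259.6 201.3] [229 197  62  14 249] [0.6388 0.1303 0.0142]
[258.9 254.2] [ 214  217   91   76 5516] [0.6379 0.0689 0.0142]
```

View pics/w13.png

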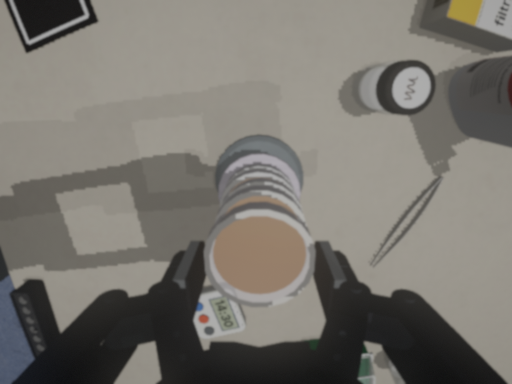

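Request:
jog_arm(targets="0 0 4 0; 0 0 4 0; 0 0 3 0; 0 0 1 0; 0 0 0 0")

```text
time_s: 20.38
tcp_pos: [0.6386, 0.151, 0.1574]
ee_rot: [-3.14, 0.0, 1.568]
contact_force: [-0.2, -0.5, -0.9]
grip_width: 0.0577
```

Request:
jog_arm(targets="0 0 1 0; 0 0 0.5 0; 0 0 0 0; 0 0 0 0; 0 0 0 0")

```text
time_s: 20.8
tcp_pos: [0.6393, 0.1512, 0.1571]
ee_rot: [3.141, -0.0, 1.568]
contact_force: [-0.7, 0.2, -0.4]
grip_width: 0.058
```

Request:
jog_arm(targets="0 0 1 0; 0 0 0 0; 0 0 0 0; 0 0 0 0; 0 0 0 0")

```text
time_s: 21.22
tcp_pos: [0.6394, 0.1512, 0.1561]
ee_rot: [3.141, -0.0, 1.568]
contact_force: [-0.3, 0.1, 0.3]
grip_width: 0.0583
```

Request:
jog_arm(targets="0 0 0.8 0; 0 0 0 0; 0 0 0 0; 0 0 0 0; 0 0 0 0")

```text
time_s: 21.63
tcp_pos: [0.6394, 0.1512, 0.156]
ee_rot: [3.141, -0.0, 1.568]
contact_force: [-1.4, -0.4, 5.3]
grip_width: 0.058
```

Contact is 5.3 N at 0.156. Release, rise and look.

Request:
jog_arm(targets="0 0 0 0; 0 0 0 0; 0 0 0 0; 0 0 0 0; 0 0 0 0", hand=80)

```text
time_s: 22.05
tcp_pos: [0.639, 0.1511, 0.1545]
ee_rot: [-3.141, 0.0, 1.568]
contact_force: [-0.5, -0.4, 0.3]
grip_width: 0.0801
```

Request:
jog_arm(targets="0 0 -3 0; 0 0 -10 0; 0 0 -22 0; 0 0 -28 0; 0 0 -10 0", hand=85)

```text
time_s: 22.47
tcp_pos: [0.6416, 0.1515, 0.2336]
ee_rot: [3.134, -0.001, 1.568]
contact_force: [0.9, 0.7, 0.5]
grip_width: 0.0851
```

Request:
jog_arm(targets="-10 -6 0 0; -34 -16 0 0; -36 -16 0 0; -36 -16 0 0; -36 -16 0 0")

```text
time_s: 22.88
tcp_pos: [0.5664, -0.0022, 0.2265]
ee_rot: [-3.139, 0.0, 1.569]
contact_force: [-0.5, -0.2, -0.6]
grip_width: 0.0848
```

```bash
python3 -c "
from h import *
look('w14',(.0142,.1396))"
```

```text
tcp [ 0.5664 -0.0022  0.2265] [-3.139  0.     1.569] F [-0.5 -0.2 -0.6] w 0.0848
[374.3   9.1] [ 342    0   66   23 1100] [0.6836 0.1663 0.0142] [0.6394 0.1343 0.1396]
[202.2 303.3] [186 291  34  25 644] [ 0.484  -0.1976  0.0142] [ 0.5147 -0.0929  0.1396]
```

View pics/w14.png

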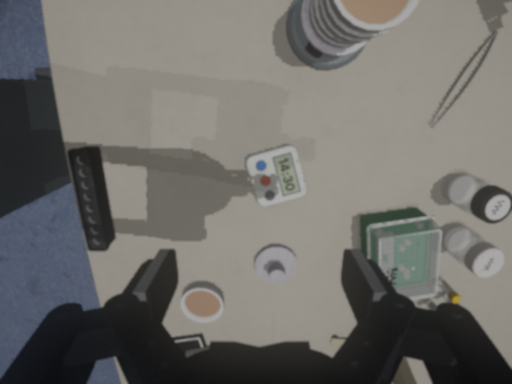

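The stack looks neat. Dish D is at (0.484, -0.198), the timer at (275,175) and the weight at (275,263). Going to D.

Request:
jog_arm(targets="-34 -15 0 0; -36 -16 0 0; -36 -16 0 0; -36 -16 0 0; -33 -14 10 0")

```text
time_s: 23.35
tcp_pos: [0.4902, -0.1776, 0.2189]
ee_rot: [3.14, 0.002, 1.568]
contact_force: [-0.1, -0.3, 0.3]
grip_width: 0.0852
```

Request:
jog_arm(targets="-18 -7 20 0; -3 0 32 0; 0 0 36 0; 0 0 32 0; 0 0 16 0")

```text
time_s: 23.77
tcp_pos: [0.4796, -0.1948, 0.0767]
ee_rot: [-3.134, -0.004, 1.567]
contact_force: [-0.5, 0.8, -0.8]
grip_width: 0.0851
```

Request:
jog_arm(targets="0 0 10 0; 0 0 3 0; 0 0 0 0; 0 0 0 0; 0 0 0 0")

```text
time_s: 24.18
tcp_pos: [0.4856, -0.1971, 0.0708]
ee_rot: [3.139, 0.002, 1.568]
contact_force: [-0.3, 0.1, -0.3]
grip_width: 0.0849
```

```bash
python3 -c "
from h import *
look('w15')"
```

```text
tcp [ 0.4856 -0.1971  0.0708] [3.139e+00 2.000e-03 1.568e+00] F [-0.3  0.1 -0.3] w 0.0849
[258.7 222.5] [ 222  191   74   65 3797] [ 0.4843 -0.196   0.0142]
```

Request:
jog_arm(targets="1 -1 12 0; 0 0 13 0; 0 0 10 0; 0 0 3 0; 0 0 0 0")

```text
time_s: 24.65
tcp_pos: [0.4821, -0.1947, 0.0297]
ee_rot: [-3.139, -0.001, 1.568]
contact_force: [-0.5, -0.5, 0.8]
grip_width: 0.0849
```

Request:
jog_arm(targets="0 0 1 0; 0 0 0 0; 0 0 0 0; 0 0 0 0; 0 0 0 0")

```text
time_s: 25.07
tcp_pos: [0.4836, -0.1956, 0.0306]
ee_rot: [3.141, 0.0, 1.568]
contact_force: [0.6, -0.0, 0.1]
grip_width: 0.0846
```

```bash
python3 -c "
from h import *
look('w16')"
```

```text
tcp [ 0.4836 -0.1956  0.0306] [3.141 0.    1.568] F [ 0.6 -0.   0.1] w 0.0846
[262.6 256.1] [ 217  219   92   76 5498] [ 0.4843 -0.1958  0.0142]
```

Centred, so I'll grip and lift.

Request:
jog_arm(targets="0 0 0 0; 0 0 0 0; 0 0 0 0; 0 0 0 0; 0 0 0 0", hand=50)

```text
time_s: 25.53
tcp_pos: [0.4834, -0.1955, 0.0307]
ee_rot: [3.141, 0.0, 1.568]
contact_force: [-1.9, 1.2, 5.9]
grip_width: 0.0584
```

Request:
jog_arm(targets="0 0 0 0; 0 0 -2 0; 0 0 -4 0; 0 0 0 0; 0 0 0 0")

```text
time_s: 25.95
tcp_pos: [0.4833, -0.1955, 0.0362]
ee_rot: [3.141, 0.0, 1.568]
contact_force: [0.1, -0.1, -0.6]
grip_width: 0.0582
```

```bash
python3 -c "
from h import *
look('w17')"
```

```text
tcp [ 0.4833 -0.1955  0.0362] [3.141 0.    1.568] F [ 0.1 -0.1 -0.6] w 0.0582
[258.9 256.2] [ 214  219   91   76 5479] [ 0.482  -0.1991  0.0142]
```

View pics/w17.png

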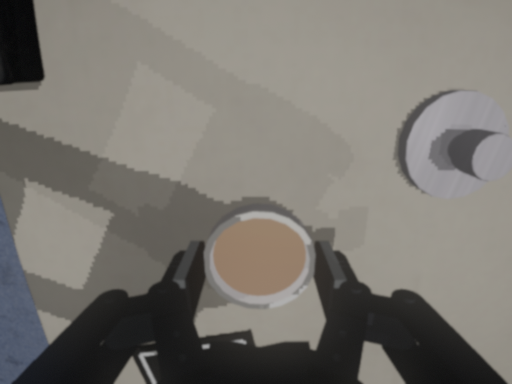

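Held. The expected contact is TCP z≈0.174. I'll lift to 0.22 and carry it over.

Request:
jog_arm(targets="0 0 -25 0; 0 0 -39 0; 0 0 -40 0; 0 0 -40 0; 0 0 -39 0")

```text
time_s: 26.42
tcp_pos: [0.4827, -0.1951, 0.2206]
ee_rot: [-3.141, -0.0, 1.568]
contact_force: [0.6, -1.8, -0.0]
grip_width: 0.0582
```

Request:
jog_arm(targets="15 7 -3 0; 32 14 0 0; 36 16 0 0; 36 16 0 0; 36 16 0 0")

```text
time_s: 26.83
tcp_pos: [0.5529, -0.0392, 0.222]
ee_rot: [3.141, 0.0, 1.567]
contact_force: [0.8, 0.7, -1.0]
grip_width: 0.0581
```

Request:
jog_arm(targets="36 16 0 0; 36 16 0 0; 36 16 0 0; 34 15 0 0; 25 12 0 0")

```text
time_s: 27.25
tcp_pos: [0.6286, 0.1293, 0.2216]
ee_rot: [-3.141, -0.001, 1.57]
contact_force: [0.4, -0.1, 0.7]
grip_width: 0.0585
```

Request:
jog_arm(targets="15 8 0 0; 9 4 0 0; 1 0 0 0; 0 0 0 0; 0 0 0 0")

```text
time_s: 27.67
tcp_pos: [0.6397, 0.15, 0.2217]
ee_rot: [-3.141, 0.001, 1.567]
contact_force: [0.3, 0.5, -0.7]
grip_width: 0.0586
```

Request:
jog_arm(targets="0 0 0 0; 0 0 0 0; 0 0 0 0; 0 0 0 0; 0 0 0 0")

```text
time_s: 28.08
tcp_pos: [0.6402, 0.1507, 0.2223]
ee_rot: [3.141, -0.0, 1.567]
contact_force: [0.2, -0.8, -0.2]
grip_width: 0.058
```

Request:
jog_arm(targets="1.5 -0.5 6 0; 0 0 12 0; 0 0 12 0; 0 0 7 0; 0 0 2 0")

```text
time_s: 28.5
tcp_pos: [0.6377, 0.1524, 0.1793]
ee_rot: [-3.136, 0.001, 1.568]
contact_force: [0.4, -0.6, -1.5]
grip_width: 0.0585
```

Request:
jog_arm(targets="0 0 1 0; 0 0 0 0; 0 0 0 0; 0 0 0 0; 0 0 0 0")

```text
time_s: 28.92
tcp_pos: [0.6403, 0.1527, 0.183]
ee_rot: [3.14, -0.0, 1.568]
contact_force: [-0.2, -0.5, -0.4]
grip_width: 0.0583
```

```bash
python3 -c "
from h import *
look('w18',(.0142,.1649))"
```

```text
tcp [0.6403 0.1527 0.183 ] [ 3.14  -0.     1.568] F [-0.2 -0.5 -0.4] w 0.0583
[259.  256.2] [ 214  219   91   76 5466] [0.6387 0.0604 0.0142] [0.639  0.1515 0.1649]
```

View pics/w18.png

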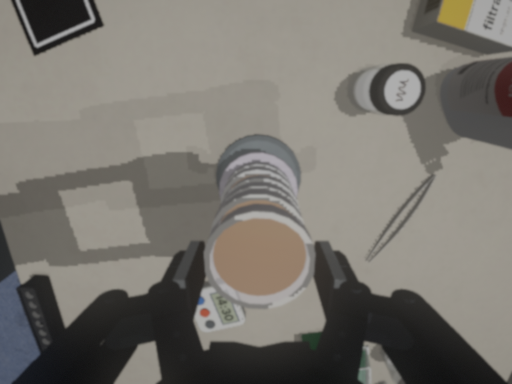

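The held dish centre is at (0.639, 0.1515), on the axis. Feeling downwards.

Request:
jog_arm(targets="0 0 3 0; 0 0 3 0; 0 0 1 0; 0 0 0 0; 0 0 0 0")

```text
time_s: 29.38
tcp_pos: [0.6395, 0.1526, 0.1747]
ee_rot: [-3.141, 0.0, 1.568]
contact_force: [0.4, 0.2, -0.1]
grip_width: 0.0581
```

Request:
jog_arm(targets="0 0 1 0; 0 0 0 0; 0 0 0 0; 0 0 0 0; 0 0 0 0")

```text
time_s: 29.8
tcp_pos: [0.6398, 0.1526, 0.1742]
ee_rot: [3.141, 0.0, 1.568]
contact_force: [-0.3, -0.1, -0.7]
grip_width: 0.058
```

Request:
jog_arm(targets="0 0 1 0; 0 0 0 0; 0 0 0 0; 0 0 0 0; 0 0 0 0")

```text
time_s: 30.22
tcp_pos: [0.6399, 0.1527, 0.1739]
ee_rot: [3.141, -0.0, 1.568]
contact_force: [-2.1, -0.4, 5.1]
grip_width: 0.0585
```

Contact is 5 N at 0.174. Releasing and rising.

Request:
jog_arm(targets="0 0 0 0; 0 0 0 0; 0 0 0 0; 0 0 0 0; 0 0 0 0", hand=80)

```text
time_s: 30.63
tcp_pos: [0.6395, 0.1526, 0.1725]
ee_rot: [-3.141, 0.0, 1.568]
contact_force: [0.7, 0.6, 0.7]
grip_width: 0.0801
```

Request:
jog_arm(targets="0 0 -3 0; 0 0 -10 0; 0 0 -22 0; 0 0 -22 0; 0 0 -8 0", hand=85)

```text
time_s: 31.05
tcp_pos: [0.6419, 0.153, 0.2431]
ee_rot: [3.135, -0.001, 1.568]
contact_force: [1.1, 0.5, 0.4]
grip_width: 0.0853
```

Request:
jog_arm(targets="0 0 0 0; 0 0 0 0; 0 0 0 0; 0 0 0 0; 0 0 0 0")

```text
time_s: 31.47
tcp_pos: [0.6387, 0.1525, 0.2362]
ee_rot: [-3.138, 0.0, 1.568]
contact_force: [0.5, 0.0, 0.0]
grip_width: 0.0853
```

```bash
python3 -c "
from h import *
look('w19',(.0142,.1576)); snap('top','top19'); snap('scene','scene19')
S=cv2.imread('pics/scene19.png')[100:340,90:350]; cv2.imwrite('pics/sc19.png',cv2.resize(S,None,fx=2.4,fy=2.4,interpolation=2))"
```

```text
tcp [0.6387 0.1525 0.2362] [-3.138  0.     1.568] F [0.5 0.  0. ] w 0.0853
[261.2 211.9] [ 229  183   66   60 3123] [0.6392 0.0924 0.0142] [0.6388 0.1522 0.1576]
```

View pics/w19.png

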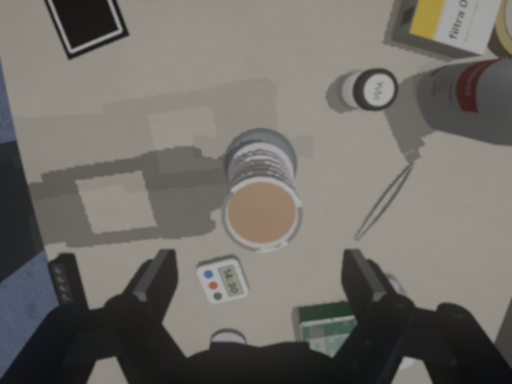

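View pics/sc19.png

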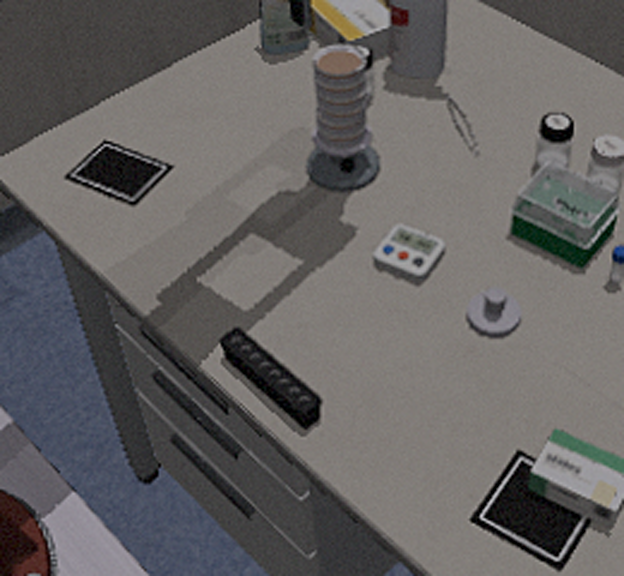

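All four dishes are on the pile in a straight column, with the top one at (0.639, 0.152). The scene view also shows the carton has been knocked aside on the timer's mark. Now the weight.

Request:
jog_arm(targets="-20 -4 0 0; -36 -7 0 0; -38 -7 0 0; -38 -7 0 0; -38 -7 0 0")

```text
time_s: 32.03
tcp_pos: [0.6067, -0.0185, 0.2379]
ee_rot: [-3.142, 0.0, 1.569]
contact_force: [1.0, -0.9, -0.0]
grip_width: 0.0854
```

Request:
jog_arm(targets="-38 -7 0 0; -38 -7 0 0; -30 -5 0 0; -14 -4 0 0; 0 0 0 0")

```text
time_s: 32.45
tcp_pos: [0.5831, -0.1402, 0.2379]
ee_rot: [-3.141, 0.001, 1.564]
contact_force: [-0.2, -0.3, 0.3]
grip_width: 0.085
```

Request:
jog_arm(targets="0 0 10 0; 0 0 30 0; 0 0 35 0; 0 0 30 0; 0 0 15 0")

```text
time_s: 32.87
tcp_pos: [0.581, -0.1337, 0.1125]
ee_rot: [-3.134, -0.004, 1.57]
contact_force: [-0.8, -0.2, -0.9]
grip_width: 0.0851
```

Request:
jog_arm(targets="0 0 0 0; 0 0 0 0; 0 0 0 0; 0 0 0 0; 0 0 0 0")

```text
time_s: 33.28
tcp_pos: [0.5855, -0.1373, 0.1203]
ee_rot: [3.138, 0.001, 1.568]
contact_force: [0.3, 1.0, 0.6]
grip_width: 0.085
```

```bash
python3 -c "
from h import *
look('w20')"
```

```text
tcp [ 0.5855 -0.1373  0.1203] [3.138e+00 1.000e-03 1.568e+00] F [0.3 1.  0.6] w 0.085
[240.  38.] [232  29  17  19 243] [ 0.5715 -0.016   0.0142]
```

View pics/w20.png

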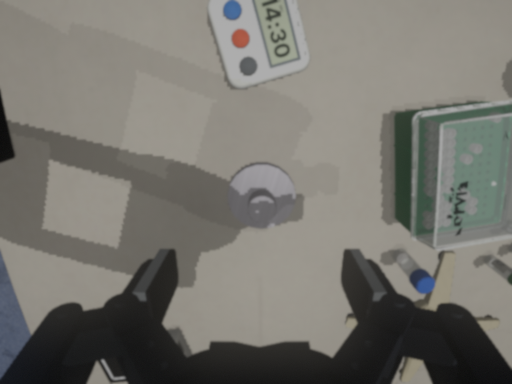

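The weight's disc spans about (229–296, 162–228), with the knob top near (261,207). Zooming in to measure.

Run:
```python
from h import *
im,i=load('w20')
cv2.imwrite('pics/z20.png',cv2.resize(im[150:245,200:320,::-1],None,fx=6,fy=6,interpolation=cv2.INTER_CUBIC))
for uv,z in(((262.5,195),.010),((261,207),.036)): print(onplane(i,uv,z))
```

```text
[[ 0.58755124 -0.13560691  0.01      ]]
[[ 0.58604938 -0.13607556  0.036     ]]
```

View pics/z20.png

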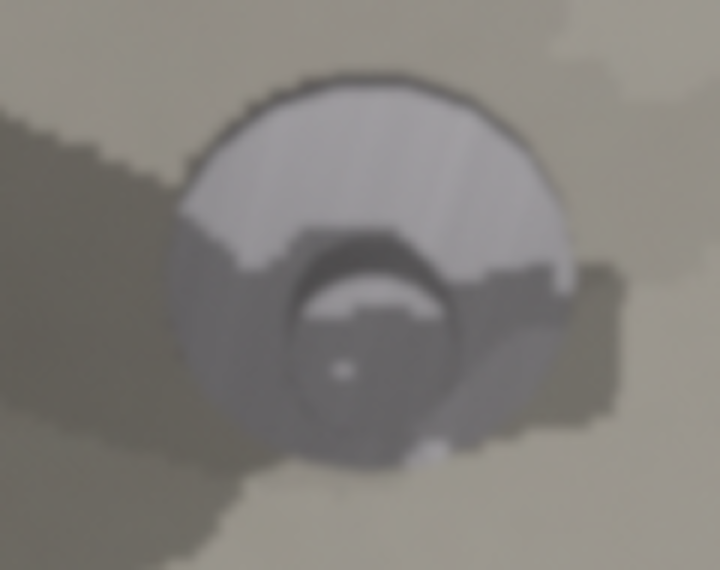

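Request:
jog_arm(targets="0.5 1 15 0; 0 0 22 0; 0 0 18 0; 0 0 10 0; 0 0 4 0", hand=60)

```text
time_s: 33.75
tcp_pos: [0.5838, -0.1364, 0.0477]
ee_rot: [-3.139, -0.001, 1.568]
contact_force: [0.5, -0.1, -0.4]
grip_width: 0.06
```

Request:
jog_arm(targets="0 0 3 0; 0 0 0 0; 0 0 0 0; 0 0 0 0; 0 0 0 0")

```text
time_s: 34.17
tcp_pos: [0.5857, -0.137, 0.0472]
ee_rot: [3.14, 0.001, 1.568]
contact_force: [0.7, 0.4, 0.5]
grip_width: 0.06
```

Run:
```python
from h import *
im,i=look('w21')
print(proj(i,[[.587,-.136,.036],[.587,-.136,.01]]))
```

```text
tcp [ 0.5857 -0.137   0.0472] [3.140e+00 1.000e-03 1.568e+00] F [0.7 0.4 0.5] w 0.06
[230.4  11.5] [218   0  26  26 556] [ 0.5714 -0.0161  0.0142]
[[263.7446319  259.28940924]
 [263.05575172 236.23453872]]
```

View pics/w21.png

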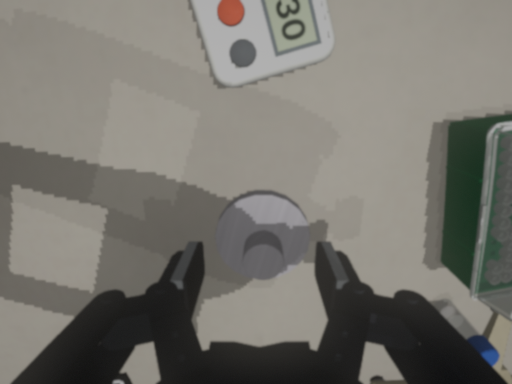

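The knob top at (263,261) is centred. Lower and grip.

Request:
jog_arm(targets="0 0.7 4 0; 0 0 4 0; 0 0 1 0; 0 0 0 0; 0 0 0 0")

```text
time_s: 34.63
tcp_pos: [0.5852, -0.1366, 0.0367]
ee_rot: [-3.141, -0.0, 1.568]
contact_force: [-0.4, 0.7, -0.3]
grip_width: 0.0598
```

Request:
jog_arm(targets="0 0 0 0; 0 0 0 0; 0 0 0 0; 0 0 0 0; 0 0 0 0", hand=15, grip_force=40)

```text
time_s: 35.05
tcp_pos: [0.586, -0.1369, 0.0375]
ee_rot: [3.141, 0.0, 1.568]
contact_force: [0.1, -0.5, 1.6]
grip_width: 0.0207
```

Request:
jog_arm(targets="0 0 0 0; 0 0 0 0; 0 0 0 0; 0 0 0 0; 0 0 0 0")

```text
time_s: 35.47
tcp_pos: [0.586, -0.1369, 0.0375]
ee_rot: [3.141, 0.0, 1.568]
contact_force: [0.2, -0.2, 3.9]
grip_width: 0.0201
```

Request:
jog_arm(targets="0 0 -2 0; 0 0 -4 0; 0 0 -4 0; 0 0 0 0; 0 0 0 0")

```text
time_s: 35.88
tcp_pos: [0.5855, -0.1367, 0.0472]
ee_rot: [3.142, 0.0, 1.568]
contact_force: [-0.0, -0.3, -1.8]
grip_width: 0.0206
```

Run:
```python
from h import *
im,i=look('w22')
```

```text
tcp [ 0.5855 -0.1367  0.0472] [3.142 0.    1.568] F [-0.  -0.3 -1.8] w 0.0206
[231.1  12.1] [218   0  27  27 571] [ 0.5715 -0.016   0.0142]
```

View pics/w22.png

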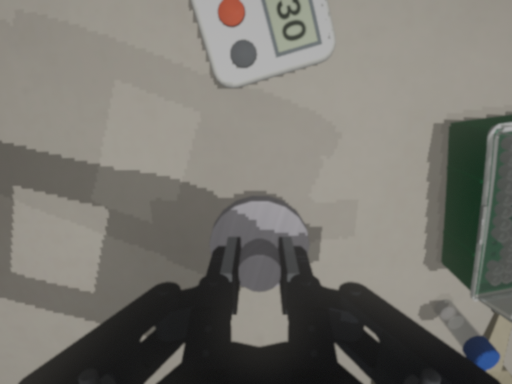

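Held level, with about 1.8 N of weight. I'll lift to about 0.24 and move over the pile, where contact should come near TCP z≈0.199.

Request:
jog_arm(targets="0 0 -25 0; 0 0 -40 0; 0 0 -41 0; 0 0 -41 0; 0 0 -40 0")

```text
time_s: 36.35
tcp_pos: [0.585, -0.1365, 0.2356]
ee_rot: [-3.141, -0.0, 1.568]
contact_force: [0.9, -0.9, -1.5]
grip_width: 0.0204
```

Request:
jog_arm(targets="20 4 -4 0; 35 6 0 0; 38 7 0 0; 38 7 0 0; 38 7 0 0")

```text
time_s: 36.77
tcp_pos: [0.6167, 0.0336, 0.2379]
ee_rot: [-3.141, -0.0, 1.567]
contact_force: [0.4, -0.5, -1.8]
grip_width: 0.0205
```

Request:
jog_arm(targets="38 7 0 0; 36 7 0 0; 26 5 0 0; 14 3 0 0; 5 1 0 0")

```text
time_s: 37.18
tcp_pos: [0.6402, 0.1534, 0.2374]
ee_rot: [-3.141, -0.0, 1.571]
contact_force: [-0.1, -0.1, -2.6]
grip_width: 0.0209
```

Request:
jog_arm(targets="0 0 0 0; 0 0 0 0; 0 0 0 0; 0 0 0 0; 0 0 0 0")

```text
time_s: 37.6
tcp_pos: [0.6404, 0.1496, 0.2382]
ee_rot: [-3.141, 0.0, 1.566]
contact_force: [-0.3, 0.1, -1.5]
grip_width: 0.0202
```

Run:
```python
from h import *
im,i=look('w23',(.0142,.1576))
```

```text
tcp [0.6404 0.1496 0.2382] [-3.141  0.     1.566] F [-0.3  0.1 -1.5] w 0.0202
[258.  190.4] [ 226  178   66   29 1007] [0.6375 0.1176 0.0142] [0.6385 0.1654 0.1576]
```

View pics/w23.png

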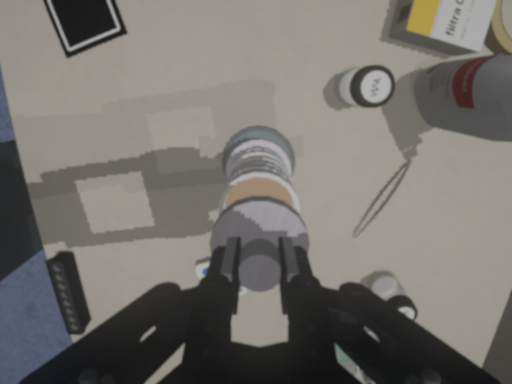

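Request:
jog_arm(targets="1.5 -0.7 5 0; 0 0 9 0; 0 0 9 0; 0 0 6 0; 0 0 2 0")

```text
time_s: 38.07
tcp_pos: [0.6382, 0.1525, 0.2041]
ee_rot: [-3.137, 0.001, 1.568]
contact_force: [-0.1, 0.4, -1.8]
grip_width: 0.0203
```

Request:
jog_arm(targets="0 0 1 0; 0 0 0 0; 0 0 0 0; 0 0 0 0; 0 0 0 0")

```text
time_s: 38.48
tcp_pos: [0.6401, 0.1527, 0.2068]
ee_rot: [3.14, -0.0, 1.568]
contact_force: [-0.7, 0.7, -2.0]
grip_width: 0.0207
```

Request:
jog_arm(targets="0 0 2 0; 0 0 2 0; 0 0 0.5 0; 0 0 0 0; 0 0 0 0")

```text
time_s: 38.9
tcp_pos: [0.6396, 0.1526, 0.2014]
ee_rot: [-3.141, 0.0, 1.568]
contact_force: [-0.0, 0.7, -2.1]
grip_width: 0.0204
```

Request:
jog_arm(targets="0 0 1 0; 0 0 0.5 0; 0 0 0 0; 0 0 0 0; 0 0 0 0")

```text
time_s: 39.32
tcp_pos: [0.6397, 0.1526, 0.2001]
ee_rot: [3.142, 0.0, 1.568]
contact_force: [0.4, 0.3, -1.2]
grip_width: 0.0206
```

Request:
jog_arm(targets="0 0 1 0; 0 0 0 0; 0 0 0 0; 0 0 0 0; 0 0 0 0")

```text
time_s: 39.73
tcp_pos: [0.6398, 0.1526, 0.1991]
ee_rot: [3.142, 0.0, 1.568]
contact_force: [0.1, 0.8, -2.7]
grip_width: 0.0202
```

Request:
jog_arm(targets="0 0 0.6 0; 0 0 0 0; 0 0 0 0; 0 0 0 0; 0 0 0 0")

```text
time_s: 40.15
tcp_pos: [0.6399, 0.1527, 0.1988]
ee_rot: [3.141, -0.0, 1.568]
contact_force: [-0.3, -0.3, -0.1]
grip_width: 0.0202
```

Request:
jog_arm(targets="0 0 0.6 0; 0 0 0 0; 0 0 0 0; 0 0 0 0; 0 0 0 0")

```text
time_s: 40.57
tcp_pos: [0.6399, 0.1527, 0.1987]
ee_rot: [3.141, -0.0, 1.568]
contact_force: [-2.4, 0.1, 4.7]
grip_width: 0.0206
```

The force rose from -1.8 to +4.7 N at 0.1987, so the weight rests. Releasing.

Request:
jog_arm(targets="0 0 0 0; 0 0 0 0; 0 0 0 0; 0 0 0 0; 0 0 0 0", hand=50)

```text
time_s: 40.98
tcp_pos: [0.6397, 0.1526, 0.1975]
ee_rot: [-3.141, 0.0, 1.568]
contact_force: [0.3, 0.8, 0.2]
grip_width: 0.0501
```

Request:
jog_arm(targets="0 0 -3 0; 0 0 -8 0; 0 0 -16 0; 0 0 -20 0; 0 0 -8 0")

```text
time_s: 41.4
tcp_pos: [0.6414, 0.1529, 0.2569]
ee_rot: [3.136, -0.001, 1.568]
contact_force: [0.1, -0.3, 1.3]
grip_width: 0.0499
```

Request:
jog_arm(targets="0 0 0 0; 0 0 0 0; 0 0 0 0; 0 0 0 0; 0 0 0 0", hand=85)

```text
time_s: 41.82
tcp_pos: [0.639, 0.1525, 0.2513]
ee_rot: [-3.139, 0.0, 1.568]
contact_force: [0.3, -0.1, -0.1]
grip_width: 0.0849
```

Run:
```python
from h import *
im,i=look('w24')
print(proj(i,[[.6395,.1515,.1974],[.6395,.1515,.1714]]))
snap('top','top24');snap('scene','scene24')
T=cv2.imread('pics/top24.png')[90:260,100:380]; S=cv2.imread('pics/scene24.png')[100:340,90:350]
cv2.imwrite('pics/t24.png',cv2.resize(T,None,fx=2.85,fy=2.85,interpolation=2));cv2.imwrite('pics/s24.png',cv2.resize(S,None,fx=2.4,fy=2.4,interpolation=2))
```

```text
tcp [0.639  0.1525 0.2513] [-3.139  0.     1.568] F [ 0.3 -0.1 -0.1] w 0.0849
[[261.98686577 227.35229435]
 [261.78079086 212.16068271]]
```

View pics/w24.png

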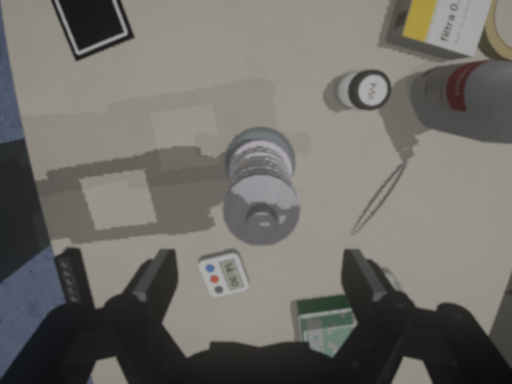

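View pics/t24.png

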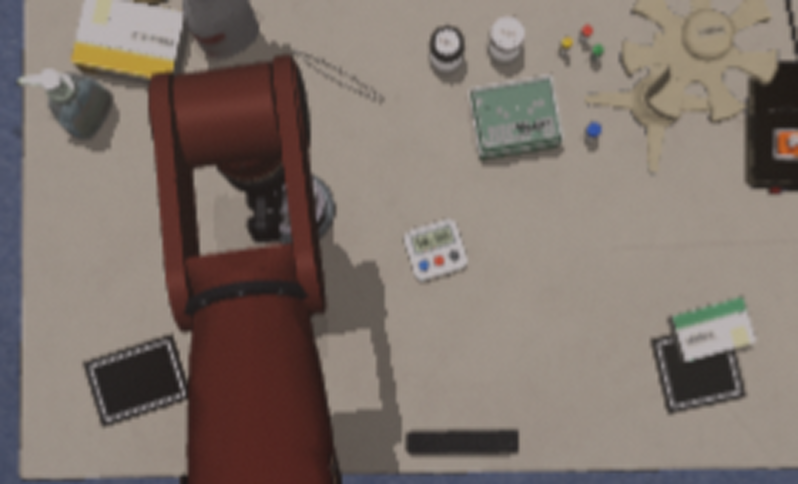

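View pics/s24.png

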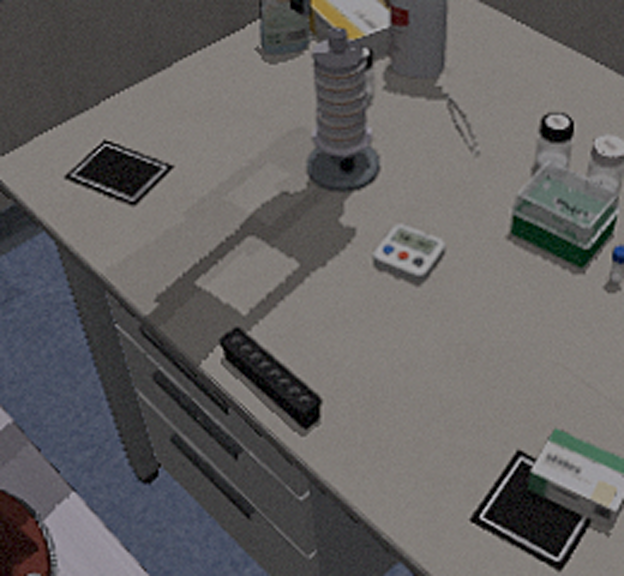

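The weight stands centred on the pile, with the wrist view matching the projected axis. The carton is now displaced to about top pixel (350,205). Moving to look at it.

Request:
jog_arm(targets="-20 -7 -2 0; -36 -13 0 0; -38 -14 0 0; -38 -14 0 0; -38 -14 0 0")

```text
time_s: 42.38
tcp_pos: [0.5764, -0.0184, 0.2547]
ee_rot: [-3.142, 0.0, 1.569]
contact_force: [1.0, -0.5, -0.2]
grip_width: 0.0848
```

Request:
jog_arm(targets="-38 -14 0 0; -38 -14 0 0; -38 -14 0 0; -38 -14 0 0; -38 -14 0 0")

```text
time_s: 42.8
tcp_pos: [0.5057, -0.2086, 0.255]
ee_rot: [3.141, 0.0, 1.568]
contact_force: [0.6, -0.4, 0.1]
grip_width: 0.085
```

Request:
jog_arm(targets="-38 -14 0 0; -34 -12 0 0; -25 -8 0 0; -10 -3 0 0; 0 0 0 0")

```text
time_s: 43.22
tcp_pos: [0.4685, -0.316, 0.2548]
ee_rot: [-3.142, 0.0, 1.564]
contact_force: [0.2, 0.9, 0.1]
grip_width: 0.085
```

Request:
jog_arm(targets="0 0 0 0; 0 0 0 0; 0 0 0 0; 0 0 0 0; 0 0 0 0")

```text
time_s: 43.63
tcp_pos: [0.4699, -0.3127, 0.2549]
ee_rot: [3.142, -0.0, 1.57]
contact_force: [0.8, -0.2, 0.4]
grip_width: 0.0853
```

Run:
```python
from h import *
im,i=look('w25')
```

```text
tcp [ 0.4699 -0.3127  0.2549] [ 3.142 -0.     1.57 ] F [ 0.8 -0.2  0.4] w 0.0853
[453.4 278.9] [442 263  25  38 181] [ 0.7644 -0.4926  0.0142]
```

View pics/w25.png

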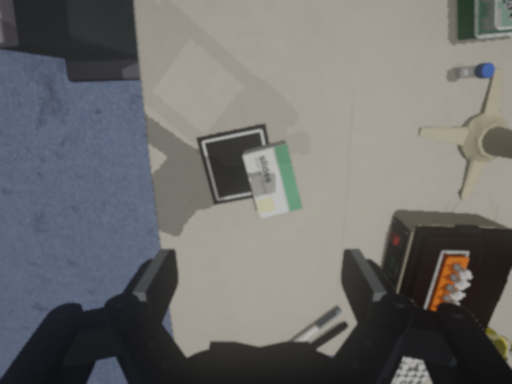

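The carton's top shows at roughly (244,152)-(287,142)-(302,209)-(260,219), overlapping its mat at (199,137)-(266,124). Zooming in.

Run:
```python
from h import *
im,i=load('w25')
cv2.imwrite('pics/z25.png',cv2.resize(im[115:230,185:315,::-1],None,fx=6,fy=5,interpolation=cv2.INTER_CUBIC))
```

```text
(no output)
```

View pics/z25.png

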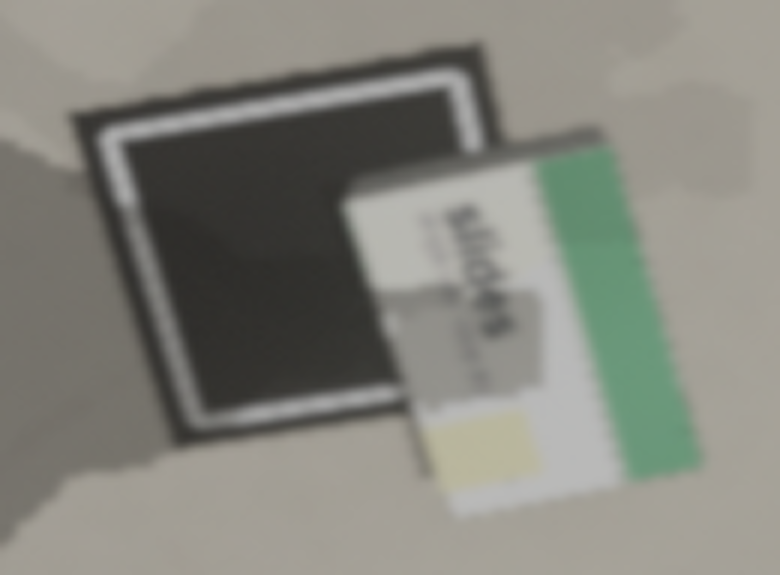

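Run:
```python
from h import *
im,i=load('w25')
z=np.array([(345,200),(608,147),(702,465),(460,517)],float); uv=z/[6,5]+[185,115]
for h in(.030,.032,.034):
    w=onplane(i,uv,h); 
    print(h,w.round(4).tolist(),'c',w.mean(0).round(4),[round(np.linalg.norm(w[k]-w[(k+1)%4])*1e3,1) for k in range(4)])
x=(w[1]-w[0]+w[2]-w[3]);y=w[0]-w[3]+w[1]-w[2];print('xang',np.arctan2(x[1],x[0]),'yang',np.arctan2(y[1],y[0])-np.pi/2)
m=np.array([(72,115),(480,43),(178,443)],float)/[6,5]+[185,115]; w=onplane(i,m,.002)
print('mark',w.round(4),'c',((w[1]+w[2])/2).round(4),np.linalg.norm(w[1]-w[0]),np.linalg.norm(w[2]-w[0]))
e=w[1]-w[0];f=w[0]-w[2];print(np.arctan2(e[1],e[0]),np.arctan2(f[1],f[0])-np.pi/2)
```

```text
0.03 [[0.4486, -0.3, 0.03], [0.5009, -0.2873, 0.03], [0.5232, -0.3687, 0.03], [0.4717, -0.383, 0.03]] c [ 0.4861 -0.3348  0.03  ] [np.float64(53.8), np.float64(84.3), np.float64(53.5), np.float64(86.1)]
0.032 [[0.4487, -0.2996, 0.032], [0.5008, -0.287, 0.032], [0.5229, -0.3678, 0.032], [0.4717, -0.3821, 0.032]] c [ 0.486  -0.3341  0.032 ] [np.float64(53.5), np.float64(83.8), np.float64(53.1), np.float64(85.6)]
0.034 [[0.4488, -0.2992, 0.034], [0.5006, -0.2867, 0.034], [0.5226, -0.367, 0.034], [0.4717, -0.3812, 0.034]] c [ 0.4859 -0.3335  0.034 ] [np.float64(53.2), np.float64(83.4), np.float64(52.8), np.float64(85.1)]
xang 0.2550864290212828 yang 0.269543435797589
mark [[ 0.3891 -0.2834  0.002 ]
 [ 0.476  -0.2657  0.002 ]
 [ 0.4074 -0.3732  0.002 ]] c [ 0.4417 -0.3195  0.002 ] 0.08869123863919397 0.09164094643260011
0.20121960888554993 0.20085858150625402
```

The carton is centred at (0.486, -0.334), turned +0.26 rad. The timer's mark is at (0.4417, -0.3195), turned +0.20. I'll align and descend part way.

Request:
jog_arm(targets="-20.5 16 20 0; 0 0 35 -0.09; 0 0 35 -0.09; 0 0 30 -0.08; 0 0 20 0")

```text
time_s: 44.1
tcp_pos: [0.4839, -0.3326, 0.1112]
ee_rot: [-3.139, -0.004, 1.831]
contact_force: [-0.6, -0.6, -0.1]
grip_width: 0.0849
```

Request:
jog_arm(targets="0 0 5 0; 0 0 0 0; 0 0 0 0; 0 0 0 0; 0 0 0 0")

```text
time_s: 44.52
tcp_pos: [0.4867, -0.3356, 0.1125]
ee_rot: [3.139, 0.004, 1.828]
contact_force: [0.6, -0.3, -0.5]
grip_width: 0.0851
```

Run:
```python
from h import *
im,i=look('w26')
```

```text
tcp [ 0.4867 -0.3356  0.1125] [3.139 0.004 1.828] F [ 0.6 -0.3 -0.5] w 0.0851
```

View pics/w26.png

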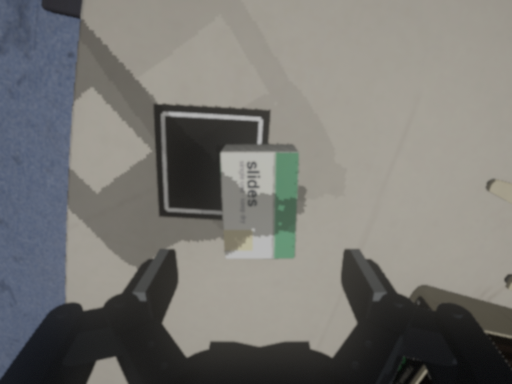

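Run:
```python
from h import *
a,ia=load('w25');b,ib=load('w26')
z=np.array([(345,200),(608,147),(702,465),(460,517)],float)/[6,5]+[185,115]
u=np.array([(222,152),(297.5,151),(297,259),(222,259.5)],float)
for k in range(4): print(tri(ia,z[k],ib,u[k]))
w=onplane(ib,u,.033); print(w.round(4),w.mean(0).round(4))
print(proj(ib,[manip.observe()['tcp_pos']]))
```

```text
(array([ 0.44768353, -0.30448929,  0.00919663]), np.float64(0.0007201261226778076))
(array([ 0.50072279, -0.28644553,  0.03102379]), np.float64(0.0014020362475490595))
(array([ 0.52166038, -0.362696  ,  0.0434302 ]), np.float64(0.001555471937702896))
(array([ 0.4697379 , -0.37836979,  0.04071947]), np.float64(0.0038045634283929513))
[[ 0.4497 -0.2994  0.033 ]
 [ 0.5002 -0.2854  0.033 ]
 [ 0.5254 -0.368   0.033 ]
 [ 0.468  -0.3834  0.033 ]] [ 0.4858 -0.3341  0.033 ]
[[260.94279555 273.24567051]]
```

The height comes out at about 0.03, noisy because the baseline is short. The centre is (0.486, -0.334) in both views. Descend and grip.

Request:
jog_arm(targets="1 -0.5 16 0; 0 0 22 0; 0 0 20 0; 0 0 12 0; 0 0 5 0")

```text
time_s: 44.98
tcp_pos: [0.4837, -0.3328, 0.0335]
ee_rot: [-3.14, -0.002, 1.828]
contact_force: [-0.5, 0.3, -0.1]
grip_width: 0.0852
```

Request:
jog_arm(targets="0 0 1 0; 0 0 0 0; 0 0 0 0; 0 0 0 0; 0 0 0 0")

```text
time_s: 45.4
tcp_pos: [0.4853, -0.3343, 0.0351]
ee_rot: [3.14, 0.002, 1.828]
contact_force: [0.6, 0.6, 0.4]
grip_width: 0.085
```

Run:
```python
from h import *
im,i=look('w27')
```

```text
tcp [ 0.4853 -0.3343  0.0351] [3.140e+00 2.000e-03 1.828e+00] F [0.6 0.6 0.4] w 0.085
```

View pics/w27.png

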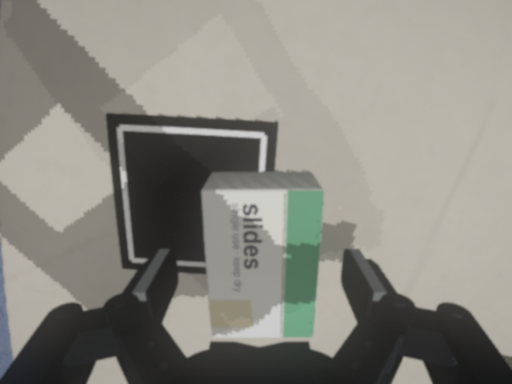

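The carton sits centred between the jaws. Gripping.

Request:
jog_arm(targets="0 0 0 0; 0 0 0 0; 0 0 0 0; 0 0 0 0; 0 0 0 0", hand=45, grip_force=50)

```text
time_s: 45.87
tcp_pos: [0.485, -0.334, 0.0345]
ee_rot: [3.141, 0.001, 1.828]
contact_force: [0.1, -0.0, 3.8]
grip_width: 0.0545
```

Request:
jog_arm(targets="0 0 0 0; 0 0 -4 0; 0 0 -8 0; 0 0 -8 0; 0 0 0 0")

```text
time_s: 46.28
tcp_pos: [0.4854, -0.3343, 0.0557]
ee_rot: [3.14, 0.002, 1.828]
contact_force: [0.5, -0.9, -0.6]
grip_width: 0.0547
```

Run:
```python
from h import *
im,i=look('w28')
```

```text
tcp [ 0.4854 -0.3343  0.0557] [3.140e+00 2.000e-03 1.828e+00] F [ 0.5 -0.9 -0.6] w 0.0547
```

View pics/w28.png

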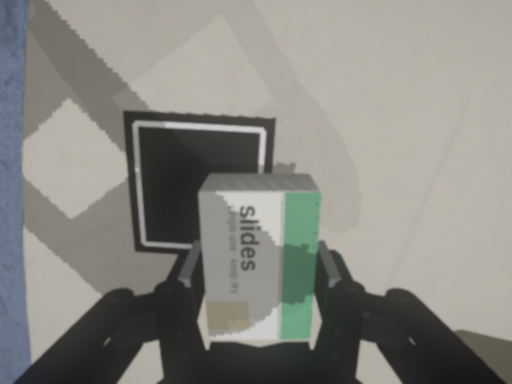

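Held level. I'll lift it and move toward the carton's mark, stopping short of it for a look.

Request:
jog_arm(targets="0 0 -15 0; 0 0 -25 0; 0 0 -30 0; 0 0 -25 0; 0 0 -10 0")

```text
time_s: 46.75
tcp_pos: [0.4864, -0.3352, 0.1632]
ee_rot: [3.138, 0.006, 1.828]
contact_force: [1.8, -1.1, -0.1]
grip_width: 0.0543
```

Request:
jog_arm(targets="18 3 -2 0; 32 6 0 0; 36 6 0 0; 38 7 0 0; 38 7 0 0")

```text
time_s: 47.17
tcp_pos: [0.4703, -0.1679, 0.1598]
ee_rot: [-3.141, -0.001, 1.826]
contact_force: [0.9, 0.5, -2.6]
grip_width: 0.0541
```

Request:
jog_arm(targets="38 7 0 0; 38 7 0 0; 38 7 0 0; 38 7 0 0; 38 7 0 0")

```text
time_s: 47.58
tcp_pos: [0.4557, 0.0249, 0.1601]
ee_rot: [-3.141, -0.0, 1.827]
contact_force: [0.8, 0.6, -0.9]
grip_width: 0.0544
```

Request:
jog_arm(targets="38 7 0 0; 38 7 0 0; 36 6 0 0; 28 5 0 0; 16 3 0 0")

```text
time_s: 48.0
tcp_pos: [0.443, 0.1839, 0.16]
ee_rot: [-3.14, -0.001, 1.83]
contact_force: [0.6, 0.2, -0.7]
grip_width: 0.0541
```

Request:
jog_arm(targets="6 1 0 0; 0 0 0 0; 0 0 0 0; 0 0 0 0; 0 0 0 0")

```text
time_s: 48.42
tcp_pos: [0.4439, 0.1859, 0.1606]
ee_rot: [-3.141, 0.0, 1.826]
contact_force: [-0.5, 0.1, -0.9]
grip_width: 0.0542
```

Run:
```python
from h import *
im,i=look('w29')
```

```text
tcp [0.4439 0.1859 0.1606] [-3.141  0.     1.826] F [-0.5  0.1 -0.9] w 0.0542
```

View pics/w29.png

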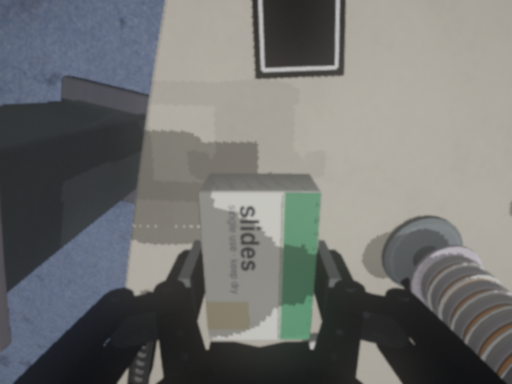

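The mark is only partly in view, at (252–345, 0–78), and nearly parallel to the tool. A step closer.

Request:
jog_arm(targets="15 3 -10 0; 22 4 -10 0; 15 3 -5 0; 5 1 0 0; 0 0 0 0")

```text
time_s: 48.88
tcp_pos: [0.4404, 0.2453, 0.1863]
ee_rot: [3.141, 0.0, 1.828]
contact_force: [-0.2, 0.1, -0.7]
grip_width: 0.0542
```

Request:
jog_arm(targets="0 0 0 0; 0 0 0 0; 0 0 0 0; 0 0 0 0; 0 0 0 0")

```text
time_s: 49.3
tcp_pos: [0.4399, 0.2445, 0.1856]
ee_rot: [-3.141, 0.0, 1.827]
contact_force: [0.6, 0.7, -2.1]
grip_width: 0.0544
```

Run:
```python
from h import *
im,i=look('w30')
cv2.imwrite('pics/z30.png',cv2.resize(im[0:200,180:380,::-1],None,fx=3,fy=3,interpolation=cv2.INTER_CUBIC))
```

```text
tcp [0.4399 0.2445 0.1856] [-3.141  0.     1.827] F [ 0.6  0.7 -2.1] w 0.0544
```

View pics/z30.png

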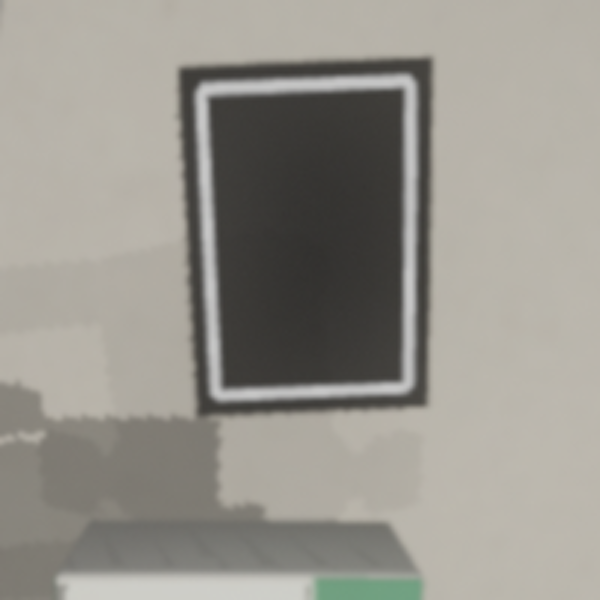

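Run:
```python
from h import *
im,i=load('w30')
u=np.array([(180,68),(432,58),(427,405),(199,414)])/3+[180,0]
w=onplane(i,u,.002);print(w.round(4),'c',w.mean(0).round(4),[round(np.linalg.norm(w[k]-w[(k+1)%4])*1e3,1) for k in range(4)])
x=(w[1]-w[0]+w[2]-w[3]);y=w[0]-w[3]+w[1]-w[2];print('xang',np.arctan2(x[1],x[0]),'yang',np.arctan2(y[1],y[0])-np.pi/2)
# held carton in tool frame: top corners from w28
im,i=load('w28')
cv2.imwrite('pics/z28.png',cv2.resize(im[160:350,180:340,::-1],None,fx=3.5,fy=3,interpolation=cv2.INTER_CUBIC))
u=np.array([(199,192),(319,192),(312,340),(208,341)]);w=onplane(i,u,.0557-.0335+.032);print(w.round(4),w.mean(0).round(4))
x=(w[1]-w[0]+w[2]-w[3]);y=w[0]-w[3]+w[1]-w[2];print('xang',np.arctan2(x[1],x[0]),'yang',np.arctan2(y[1],y[0])-np.pi/2)
```

```text
[[0.3838 0.383  0.002 ]
 [0.4594 0.4063 0.002 ]
 [0.4914 0.302  0.002 ]
 [0.4159 0.2788 0.002 ]] c [0.4376 0.3425 0.002 ] [np.float64(79.1), np.float64(109.2), np.float64(79.0), np.float64(109.1)]
xang 0.29821224850259437 yang 0.29839869188334944
[[ 0.4479 -0.301   0.0542]
 [ 0.4996 -0.2875  0.0542]
 [ 0.5239 -0.3703  0.0542]
 [ 0.4686 -0.3855  0.0542]] [ 0.485  -0.3361  0.0542]
xang 0.26226274860675897 yang 0.262476975733259
```

The carton's mark is at (0.4376, 0.3425), turned +0.298 rad. The held carton sits 1.7 mm back along tool x, at the tool's angle. Moving above the mark.

Request:
jog_arm(targets="20 5 0 0; 30 7 0 0; 28 6 0 0; 15 4 0 0; 4 0.6 0 -0.04")

```text
time_s: 49.77
tcp_pos: [0.4373, 0.347, 0.1861]
ee_rot: [3.141, -0.001, 1.871]
contact_force: [-0.0, -0.7, -1.9]
grip_width: 0.0542
```

Request:
jog_arm(targets="0 0 10 0; 0 0 28 0; 0 0 35 0; 0 0 32 0; 0 0 16 0")

```text
time_s: 50.18
tcp_pos: [0.4341, 0.3418, 0.0598]
ee_rot: [-3.134, 0.003, 1.866]
contact_force: [-0.5, -0.0, -3.1]
grip_width: 0.0546
```

Request:
jog_arm(targets="0 0 8 0; 0 0 2 0; 0 0 0 0; 0 0 0 0; 0 0 0 0")

```text
time_s: 50.6
tcp_pos: [0.4388, 0.3454, 0.0568]
ee_rot: [3.138, -0.001, 1.867]
contact_force: [0.5, -0.0, -1.6]
grip_width: 0.0541
```

Run:
```python
from h import *
im,i=look('w31')
```

```text
tcp [0.4388 0.3454 0.0568] [ 3.138e+00 -1.000e-03  1.867e+00] F [ 0.5 -0.  -1.6] w 0.0541
```

View pics/w31.png

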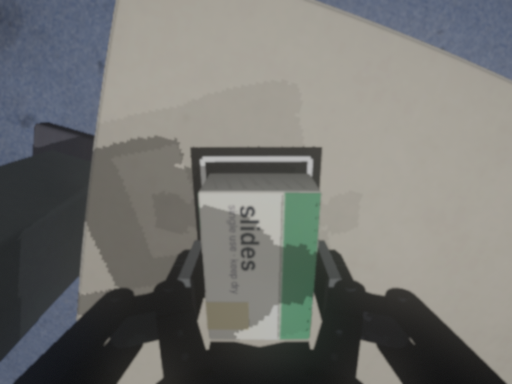

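Parallel to and centred over the mat. Lowering and feeling.

Request:
jog_arm(targets="-0.8 -1 5 0; 0 0 6 0; 0 0 4 0; 0 0 2 0; 0 0 0 0")

```text
time_s: 51.07
tcp_pos: [0.4356, 0.3431, 0.0368]
ee_rot: [-3.14, 0.001, 1.868]
contact_force: [-0.8, -0.6, -1.1]
grip_width: 0.0546
```

Request:
jog_arm(targets="0 0 1 0; 0 0 0 0; 0 0 0 0; 0 0 0 0; 0 0 0 0")

```text
time_s: 51.48
tcp_pos: [0.4366, 0.3437, 0.0371]
ee_rot: [3.141, -0.0, 1.868]
contact_force: [-0.3, 0.6, -1.2]
grip_width: 0.0543
```

Request:
jog_arm(targets="0 0 2 0; 0 0 0 0; 0 0 0 0; 0 0 0 0; 0 0 0 0")

```text
time_s: 51.9
tcp_pos: [0.4365, 0.3436, 0.0349]
ee_rot: [3.142, 0.0, 1.868]
contact_force: [-0.2, -0.6, -2.0]
grip_width: 0.0547
```

Request:
jog_arm(targets="0 0 1 0; 0 0 0 0; 0 0 0 0; 0 0 0 0; 0 0 0 0")

```text
time_s: 52.32
tcp_pos: [0.4366, 0.3437, 0.0345]
ee_rot: [3.141, -0.0, 1.868]
contact_force: [-1.2, -1.4, 5.9]
grip_width: 0.0543
```

Request:
jog_arm(targets="0 0 1 0; 0 0 0 0; 0 0 0 0; 0 0 0 0; 0 0 0 0")

```text
time_s: 52.73
tcp_pos: [0.4367, 0.3438, 0.0345]
ee_rot: [-3.141, 0.0, 1.868]
contact_force: [-5.2, -3.2, 11.7]
grip_width: 0.0541
```

The carton rests on the mat. Release, rise and look.

Request:
jog_arm(targets="0 0 -1 0; 0 0 0 0; 0 0 0 0; 0 0 0 0; 0 0 0 0", hand=80)

```text
time_s: 53.15
tcp_pos: [0.4363, 0.3435, 0.0335]
ee_rot: [-3.141, 0.0, 1.868]
contact_force: [-0.3, 0.6, -0.4]
grip_width: 0.0799
```

Request:
jog_arm(targets="0 0 -5 0; 0 0 -20 0; 0 0 -35 0; 0 0 -40 0; 0 0 -40 0", hand=85)

```text
time_s: 53.57
tcp_pos: [0.4356, 0.3431, 0.1747]
ee_rot: [-3.139, 0.001, 1.868]
contact_force: [0.8, 0.1, 0.9]
grip_width: 0.0852
```

Request:
jog_arm(targets="-15 0 -20 0; -25 0 -5 0; -15 0 0 0; -5 0 0 0; 0 0 0 0")

```text
time_s: 53.98
tcp_pos: [0.4542, 0.2854, 0.199]
ee_rot: [3.142, -0.0, 1.866]
contact_force: [0.1, -0.0, -0.1]
grip_width: 0.0847
```

Request:
jog_arm(targets="0 0 0 0; 0 0 0 0; 0 0 0 0; 0 0 0 0; 0 0 0 0")

```text
time_s: 54.4
tcp_pos: [0.4537, 0.2867, 0.1986]
ee_rot: [-3.141, -0.0, 1.869]
contact_force: [-0.8, 0.1, -0.2]
grip_width: 0.0849
```

Run:
```python
from h import *
im,i=look('w32')
print(proj(i,[[.4376,.3425,.034]]))
cv2.imwrite('pics/z32.png',cv2.resize(im[50:250,180:380,::-1],None,fx=3,fy=3,interpolation=cv2.INTER_CUBIC))
```

```text
tcp [0.4537 0.2867 0.1986] [-3.141 -0.     1.869] F [-0.8  0.1 -0.2] w 0.0849
[[261.40703142 121.29471297]]
```

View pics/w32.png

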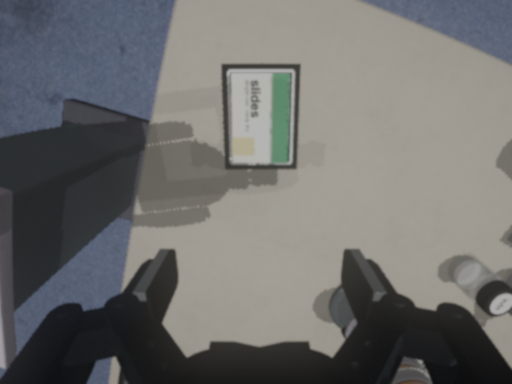

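View pics/z32.png

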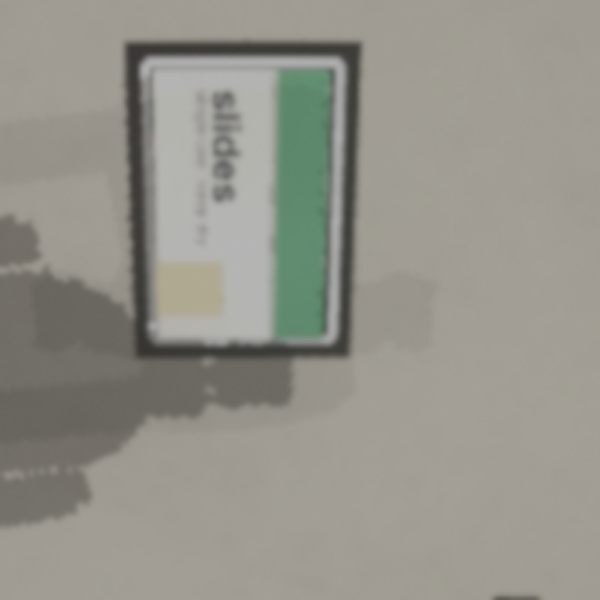

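The carton lies square in the middle of its mark. Now the timer.

Request:
jog_arm(targets="-20 1 -15 0; -36 2 -15 0; -38 2 -15 0; -38 2 -5 0; -38 2 0 0")

```text
time_s: 54.87
tcp_pos: [0.5141, 0.1253, 0.2515]
ee_rot: [3.137, 0.001, 1.869]
contact_force: [1.2, 0.1, 0.2]
grip_width: 0.0847
```

Request:
jog_arm(targets="-38 2 0 0; -38 2 0 0; -38 2 0 0; -38 2 0 0; -30 2 0 0.1")

```text
time_s: 55.28
tcp_pos: [0.5759, -0.0474, 0.249]
ee_rot: [3.141, 0.001, 1.765]
contact_force: [0.5, 1.1, 0.7]
grip_width: 0.085
```

Request:
jog_arm(targets="-15 0 0 0.1; 0 0 0 0.1; 0 0 0 0; 0 0 0 0; 0 0 0 0")

```text
time_s: 55.7
tcp_pos: [0.578, -0.0589, 0.2487]
ee_rot: [-3.141, -0.0, 1.571]
contact_force: [-0.1, -0.1, 0.2]
grip_width: 0.0848
```

Request:
jog_arm(targets="0 0 0 0; 0 0 0 0; 0 0 0 0; 0 0 0 0; 0 0 0 0")

```text
time_s: 56.12
tcp_pos: [0.5781, -0.0592, 0.249]
ee_rot: [3.141, 0.0, 1.569]
contact_force: [0.2, 0.1, -0.1]
grip_width: 0.0851
```

Run:
```python
from h import *
im,i=look('w33')
```

```text
tcp [ 0.5781 -0.0592  0.249 ] [3.141 0.    1.569] F [ 0.2  0.1 -0.1] w 0.0851
```

View pics/w33.png

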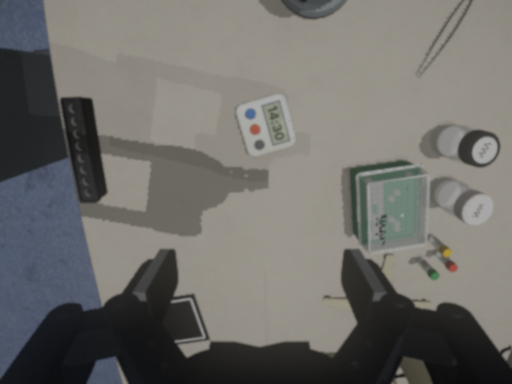

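The timer shows at about (236–295, 94–156), slightly turned. Measuring its quadrilateral.

```bash
cat >> h.py <<'E'
def timerquad(im,i,box,z=.017,thr=150):
    x0,y0,x1,y1=box
    hsv=cv2.cvtColor(im,cv2.COLOR_RGB2HSV)[y0:y1,x0:x1]
    m=((hsv[...,2]>thr)&(hsv[...,1]<30)).astype(np.uint8)*255
    m=cv2.morphologyEx(m,cv2.MORPH_OPEN,np.ones((3,3)))
    c=max(cv2.findContours(m,0,2)[0],key=cv2.contourArea); h=cv2.convexHull(c)
    w=onplane(i,h[:,0,:]+[x0,y0],z)
    r=cv2.minAreaRect((w[:,:2]*1e3).astype(np.float32)); return r,m
E
python3 - <<'E'
from h import *
im,i=load('w33')
for p in((243,110),(260,150),(200,120),(300,160)): print(p,cv2.cvtColor(im,cv2.COLOR_RGB2HSV)[p[1],p[0]])
for t in(165,175,185):
    r,m=timerquad(im,i,(225,85,310,165),.017,t);print(t,r)
cv2.imwrite('pics/z33.png',cv2.resize(im[80:170,220:310,::-1],None,fx=6,fy=6,interpolation=cv2.INTER_CUBIC))
E
```

```text
(243, 110) [ 30   2 170]
(260, 150) [ 30   7 146]
(200, 120) [ 18  22 153]
(300, 160) [ 21  22 154]
165 ((573.8775024414062, -5.88818359375), (63.818904876708984, 47.050228118896484), 79.50688171386719)Traceback (most recent call last):
  File "<stdin>", line 5, in <module>
  File "h.py", line 47, in timerquad
    c=max(cv2.findContours(m,0,2)[0],key=cv2.contourArea); h=cv2.convexHull(c)
ValueError: max() iterable argument is empty
```

Run:
```python
from h import *
im,i=load('w33')
x0,y0,x1,y1=225,85,310,165
s=cv2.cvtColor(im,cv2.COLOR_RGB2HSV)[y0:y1,x0:x1]
m=((s[...,1]<14)&(s[...,2]>110)).astype(np.uint8)*255
m=cv2.morphologyEx(m,cv2.MORPH_OPEN,np.ones((3,3)))
c=max(cv2.findContours(m,0,2)[0],key=cv2.contourArea);h=cv2.convexHull(c)
for z in(.016,.018):
    w=onplane(i,h[:,0,:]+[x0,y0],z);print(cv2.minAreaRect((w[:,:2]*1e3).astype(np.float32)))
v=cv2.resize(im[y0:y1,x0:x1,::-1],None,fx=6,fy=6,interpolation=cv2.INTER_CUBIC)
cv2.polylines(v,[(h*6+3).astype(np.int32)],True,(0,0,255),1);cv2.imwrite('pics/z33.png',v)
```

```text
((585.1345825195312, -12.534374237060547), (61.96611022949219, 65.66372680664062), 16.16936683654785)
((585.0901489257812, -12.328327178955078), (61.61662673950195, 65.2933578491211), 16.169382095336914)
```

View pics/z33.png

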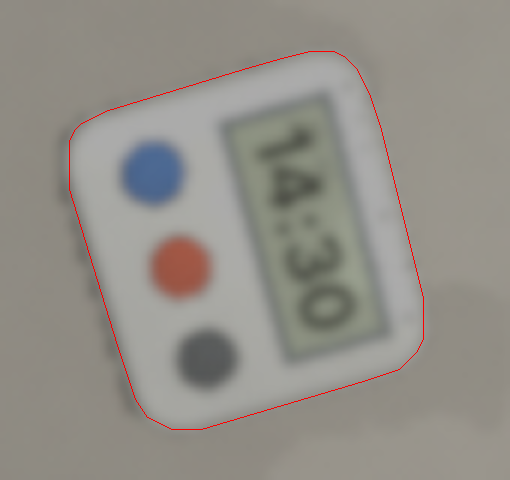

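The fit gives a centre of (0.585, -0.0125), 62×66 mm, turned 0.282 rad, so I'll grip across the 62 mm side.

Request:
jog_arm(targets="20 3 0 0; 26.5 4 20 0; 0 0 35 -0.1; 0 0 38 -0.1; 0 0 30 -0.084")

```text
time_s: 56.58
tcp_pos: [0.5847, -0.0123, 0.124]
ee_rot: [-3.141, -0.0, 1.858]
contact_force: [0.3, 0.4, -1.0]
grip_width: 0.0849
```

Request:
jog_arm(targets="0 0 25 0; 0 0 15 0; 0 0 8 0; 0 0 0 0; 0 0 0 0")

```text
time_s: 57.0
tcp_pos: [0.5857, -0.0131, 0.0783]
ee_rot: [3.141, 0.0, 1.852]
contact_force: [0.3, 0.2, 1.0]
grip_width: 0.0848
```

Request:
jog_arm(targets="0 0 0 0; 0 0 0 0; 0 0 0 0; 0 0 0 0; 0 0 0 0")

```text
time_s: 57.42
tcp_pos: [0.5857, -0.0131, 0.0787]
ee_rot: [3.14, 0.001, 1.852]
contact_force: [-0.3, 0.8, 0.1]
grip_width: 0.0846
```

Run:
```python
from h import *
im,i=look('w34')
print(proj(i,[[.585,-.0125,.017]]))
```

```text
tcp [ 0.5857 -0.0131  0.0787] [3.140e+00 1.000e-03 1.852e+00] F [-0.3  0.8  0.1] w 0.0846
[[259.76544449 220.40557326]]
```

View pics/w34.png

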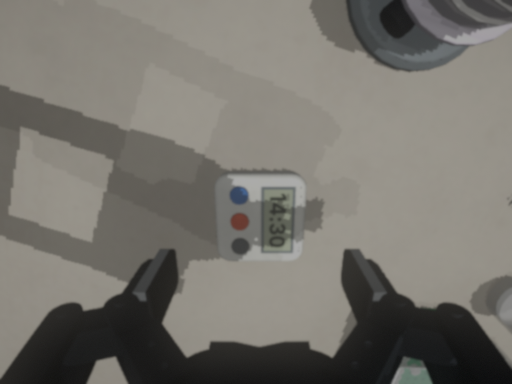

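Aligned, with the timer's middle at (261,218). Descend and grip.

Request:
jog_arm(targets="0.5 0.5 12 0; 0 0 16 0; 0 0 13 0; 0 0 6 0; 0 0 1 0")

```text
time_s: 57.88
tcp_pos: [0.5834, -0.0121, 0.0271]
ee_rot: [-3.137, -0.002, 1.852]
contact_force: [0.1, 0.4, -0.0]
grip_width: 0.0852
```

Request:
jog_arm(targets="0 0 0.5 0; 0 0 0 0; 0 0 0 0; 0 0 0 0; 0 0 0 0")

```text
time_s: 58.3
tcp_pos: [0.5863, -0.0125, 0.0302]
ee_rot: [3.14, 0.001, 1.852]
contact_force: [0.6, 0.3, -0.0]
grip_width: 0.0848
```

Request:
jog_arm(targets="0 0 0 0; 0 0 0 0; 0 0 0 0; 0 0 0 0; 0 0 0 0", hand=52, grip_force=35)

```text
time_s: 58.72
tcp_pos: [0.5862, -0.0125, 0.0302]
ee_rot: [3.141, 0.0, 1.852]
contact_force: [-1.2, 0.8, 5.8]
grip_width: 0.0599
```

Request:
jog_arm(targets="0 0 0 0; 0 0 -3 0; 0 0 -6 0; 0 0 -6 0; 0 0 0 0")

```text
time_s: 59.13
tcp_pos: [0.5865, -0.0125, 0.0457]
ee_rot: [3.14, 0.001, 1.852]
contact_force: [0.7, 0.2, 0.3]
grip_width: 0.0603
```

Run:
```python
from h import *
im,i=look('w35')
```

```text
tcp [ 0.5865 -0.0125  0.0457] [3.140e+00 1.000e-03 1.852e+00] F [0.7 0.2 0.3] w 0.0603
```

View pics/w35.png

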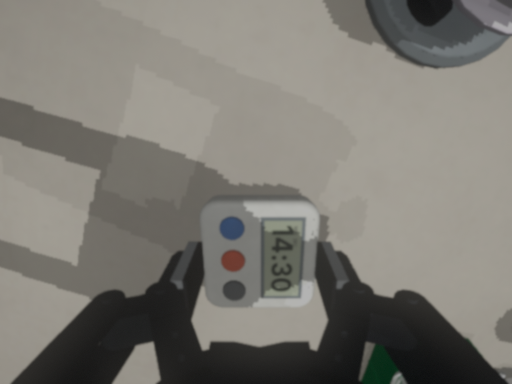

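Held. The top camera now has an open view of the freed mark, so I'll measure it there and work out the timer's offset in the hand.

Run:
```python
from h import *
im,i=load('w35')
u=np.array([(201,205),(319,205),(314,306),(206,306)],float)
w=onplane(i,u,.0457-.0302+.017);c=w.mean(0);print(c.round(4),w.round(4).tolist())
T,ti=snap('top','top35')
g=cv2.cvtColor(T,cv2.COLOR_RGB2GRAY)
k=np.zeros_like(g);k[195:245,318:372]=1
m=((g<85)&(k>0)).astype(np.uint8);c=max(cv2.findContours(m,0,2)[0],key=cv2.contourArea);h=cv2.convexHull(c)
w=onplane(ti,h[:,0,:],.002);print(cv2.minAreaRect((w[:,:2]*1e3).astype(np.float32)))
k=np.zeros_like(g);k[205:242,125:170]=1
cv2.imwrite('pics/t35.png',cv2.resize(T[90:260,100:380,::-1],None,fx=2.85,fy=2.85,interpolation=2))
```

```text
[ 0.586  -0.0126  0.0325] [[0.5493, 0.009, 0.0325], [0.6055, 0.0252, 0.0325], [0.6242, -0.0338, 0.0325], [0.565, -0.0508, 0.0325]]
((442.7997741699219, -319.28607177734375), (88.22132873535156, 93.75093841552734), 11.431085586547852)
```

View pics/t35.png

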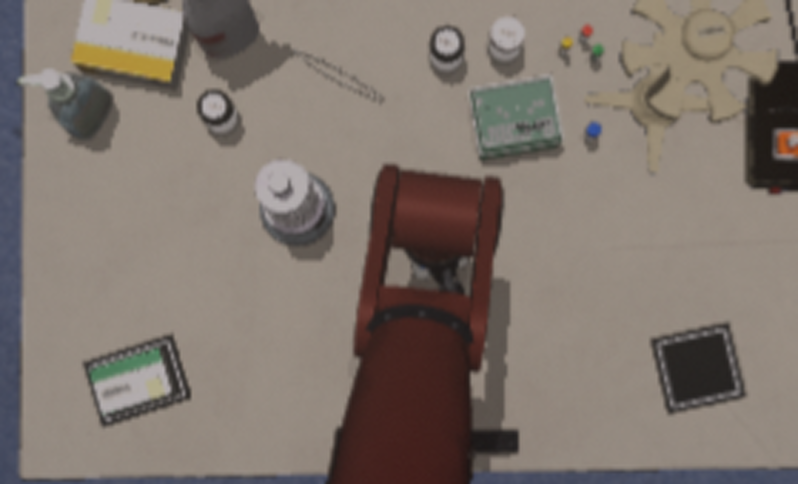

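The top view gives the mark at (0.4428, -0.3193), turned 0.1995, in agreement with the wrist view. The pile, weight and carton are all in place. Carrying the timer over.

Request:
jog_arm(targets="0 0 -10 0; 0 0 -20 0.04; 0 0 -20 0.042; 0 0 -10 0; 0 0 0 0")

```text
time_s: 59.65
tcp_pos: [0.5882, -0.0127, 0.108]
ee_rot: [3.135, 0.002, 1.771]
contact_force: [0.8, 0.5, -0.1]
grip_width: 0.0598
```

Request:
jog_arm(targets="-15 -11 0 0; -27 -20 0 0; -32 -24 0 0; -32 -24 0 0; -32 -24 0 0")

```text
time_s: 60.07
tcp_pos: [0.5104, -0.1688, 0.1034]
ee_rot: [-3.14, -0.001, 1.772]
contact_force: [0.9, -0.4, -0.3]
grip_width: 0.0598
```

Request:
jog_arm(targets="-32 -24 0 0; -32 -24 0 0; -32 -24 0 0; -25 -18 0 0; -13 -9 0 0")

```text
time_s: 60.48
tcp_pos: [0.4392, -0.3219, 0.1036]
ee_rot: [-3.14, 0.0, 1.768]
contact_force: [0.4, 0.2, -0.2]
grip_width: 0.0599
```

Request:
jog_arm(targets="0 0 0 0; 0 0 0 0; 0 0 0 0; 0 0 0 0; 0 0 0 0")

```text
time_s: 60.9
tcp_pos: [0.4417, -0.3176, 0.1041]
ee_rot: [-3.141, -0.001, 1.772]
contact_force: [-0.3, -0.4, -0.3]
grip_width: 0.0599
```

Run:
```python
from h import *
im,i=look('w36')
```

```text
tcp [ 0.4417 -0.3176  0.1041] [-3.141e+00 -1.000e-03  1.772e+00] F [-0.3 -0.4 -0.3] w 0.0599
[232.3 260.8] [221 250  24  22 387] [ 0.4284 -0.37    0.0142]
```

View pics/w36.png

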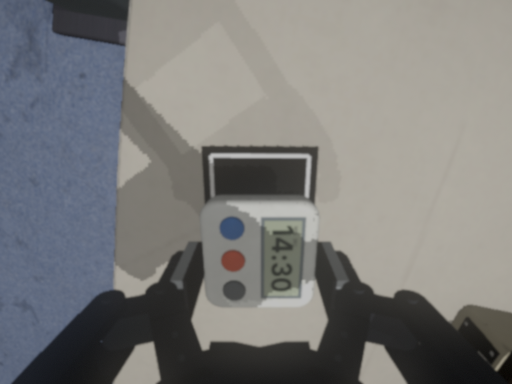

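Parallel and centred on the mat. Lowering.

Request:
jog_arm(targets="-1 0.5 12 0; 0 0 20 0; 0 0 18 0; 0 0 8 0; 0 0 3 0")

```text
time_s: 61.37
tcp_pos: [0.4408, -0.3181, 0.0408]
ee_rot: [-3.139, -0.004, 1.77]
contact_force: [-0.0, -0.0, -1.0]
grip_width: 0.0595
```

Request:
jog_arm(targets="0 0 4 0; 0 0 2 0; 0 0 0 0; 0 0 0 0; 0 0 0 0")

```text
time_s: 61.78
tcp_pos: [0.4426, -0.3204, 0.0383]
ee_rot: [3.141, 0.001, 1.77]
contact_force: [-0.4, -0.1, -0.6]
grip_width: 0.0602
```

Request:
jog_arm(targets="0 0 1 0; 0 0 1 0; 0 0 0 0; 0 0 0 0; 0 0 0 0")

```text
time_s: 62.2
tcp_pos: [0.442, -0.3199, 0.0354]
ee_rot: [3.142, 0.0, 1.77]
contact_force: [-0.2, -0.4, -0.4]
grip_width: 0.0602
```

Request:
jog_arm(targets="0 0 1 0; 0 0 1 0; 0 0 0 0; 0 0 0 0; 0 0 0 0")

```text
time_s: 62.62
tcp_pos: [0.4421, -0.3198, 0.0333]
ee_rot: [-3.142, -0.0, 1.77]
contact_force: [0.1, -1.0, -0.4]
grip_width: 0.0597
```

Request:
jog_arm(targets="0 0 1 0; 0 0 0.5 0; 0 0 0 0; 0 0 0 0; 0 0 0 0")

```text
time_s: 63.03
tcp_pos: [0.4422, -0.32, 0.0323]
ee_rot: [3.141, 0.0, 1.77]
contact_force: [-0.9, 1.0, 4.9]
grip_width: 0.06
```

Resting at 4.9 N. Release, rise and look.

Request:
jog_arm(targets="0 0 0 0; 0 0 0 0; 0 0 0 0; 0 0 0 0; 0 0 0 0", hand=80)

```text
time_s: 63.45
tcp_pos: [0.442, -0.3198, 0.0317]
ee_rot: [-3.141, -0.0, 1.77]
contact_force: [1.1, -0.3, -0.4]
grip_width: 0.0802
```

Request:
jog_arm(targets="0 0 -5 0; 0 0 -20 0; 0 0 -35 0; 0 0 -40 0; 0 0 -40 0", hand=85)

```text
time_s: 63.87
tcp_pos: [0.4413, -0.3192, 0.1728]
ee_rot: [-3.14, -0.002, 1.77]
contact_force: [1.3, -1.4, -0.3]
grip_width: 0.0849
```

Request:
jog_arm(targets="-15 0 -30 0; -25 0 -20 0; -15 0 -5 0; -5 0 0 0; 0 0 0 0")

```text
time_s: 64.28
tcp_pos: [0.454, -0.3796, 0.2274]
ee_rot: [3.141, 0.001, 1.769]
contact_force: [-0.5, 0.2, -0.2]
grip_width: 0.085
```

Request:
jog_arm(targets="0 0 0 0; 0 0 0 0; 0 0 0 0; 0 0 0 0; 0 0 0 0")

```text
time_s: 64.7
tcp_pos: [0.4537, -0.3778, 0.2262]
ee_rot: [-3.141, -0.001, 1.77]
contact_force: [0.5, -0.7, -0.3]
grip_width: 0.0848
```

Run:
```python
from h import *
im,i=look('w37')
print(proj(i,[[.4425,-.3194,.018]]))
cv2.imwrite('pics/z37.png',cv2.resize(im[50:250,160:360,::-1],None,fx=3,fy=3,interpolation=cv2.INTER_CUBIC))
snap('top','top37');snap('scene','scene37')
T=cv2.imread('pics/top37.png')[90:260,100:380]; S=cv2.imread('pics/scene37.png')[100:340,90:350]
cv2.imwrite('pics/t37.png',cv2.resize(T,None,fx=2.85,fy=2.85,interpolation=2));cv2.imwrite('pics/s37.png',cv2.resize(S,None,fx=2.4,fy=2.4,interpolation=2))
```

```text
tcp [ 0.4537 -0.3778  0.2262] [-3.141e+00 -1.000e-03  1.770e+00] F [ 0.5 -0.7 -0.3] w 0.0848
[480.4 276.2] [465 262  30  30 164] [ 0.7898 -0.4681  0.0142]
[[260.88699964 116.51887931]]
```

View pics/z37.png

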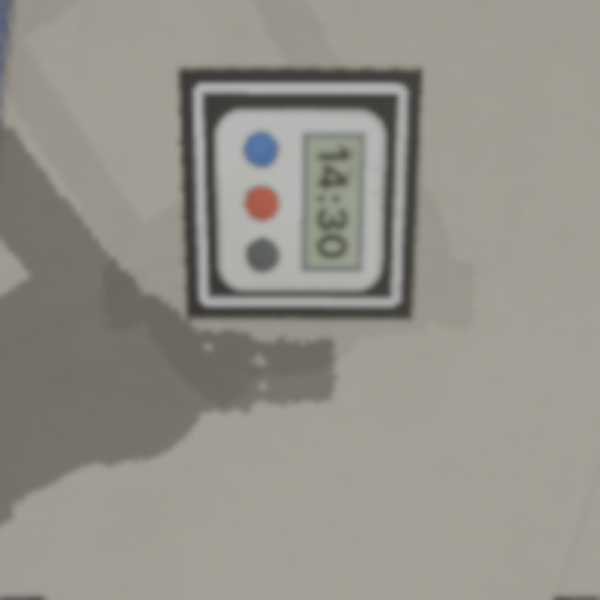

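View pics/t37.png

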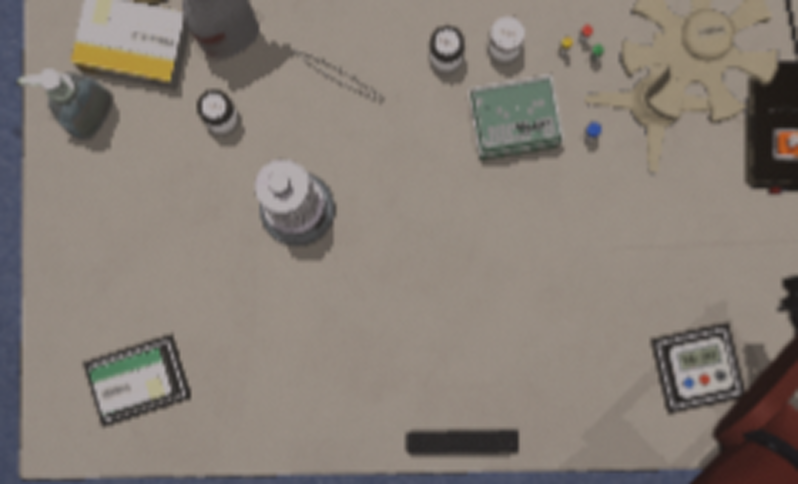

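View pics/s37.png

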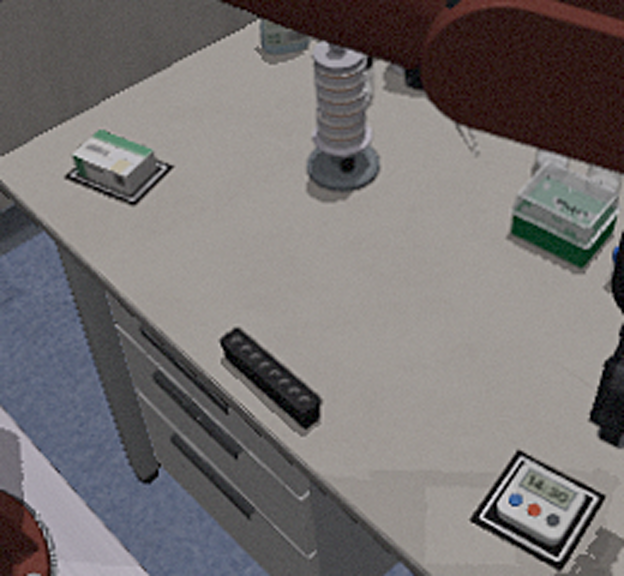

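The timer lies square on its mark, and the pile and weight are upright. As a last check I'll compare the carton's pose numerically in the wrist and top pictures and check the pile axis against the stand foot.

Run:
```python
from h import *
im,i=load('w32')
w=onplane(i,np.array([(152,68),(330,68),(325,340),(155,340)])/3+[180,50],.034);print('carton wrist',w.mean(0).round(4))
w=onplane(i,np.array([(125,43),(361,43),(350,356),(138,356)])/3+[180,50],.002);print('mark wrist',w.mean(0).round(4))
T,ti=load('top37')
c=np.array([.4376,.3425]);a=.298;R=np.array([[np.cos(a),-np.sin(a)],[np.sin(a),np.cos(a)]])
q=np.array([(-27.5,42.5),(27.5,42.5),(27.5,-42.5),(-27.5,-42.5)])/1e3@R.T+c
uv=proj(ti,np.c_[q,np.full(4,.034)])
v=cv2.resize(T[195:250,120:175,::-1],None,fx=8,fy=8,interpolation=2)
cv2.polylines(v,[((uv-[120,195]+.5)*8).astype(np.int32)],True,(0,0,255),1);cv2.imwrite('pics/c37.png',v)
im,i=load('w37');w=onplane(i,np.array([(215,108),(387,108),(385,291),(218,291)])/3+[160,50],.016);print('timer',w.mean(0).round(4))
# stand foot in the top0 view and weight
S,si=load('scene24');Tt,tt=load('top37')
print('knob top', onplane(tt,(100+281/2.85,90+183/2.85),.1974), tri(tt,(100+281/2.85,90+183/2.85),load('scene37')[1],(90+336/2.4,100+48/2.4)))
```

```text
carton wrist [0.436  0.3435 0.034 ]
mark wrist [0.4376 0.3422 0.002 ]
timer [ 0.4422 -0.3204  0.016 ]
knob top [[0.63814031 0.14810477 0.1974    ]] (array([0.64084927, 0.15140127, 0.17431289]), np.float64(0.0025937349123491237))
```

View pics/c37.png

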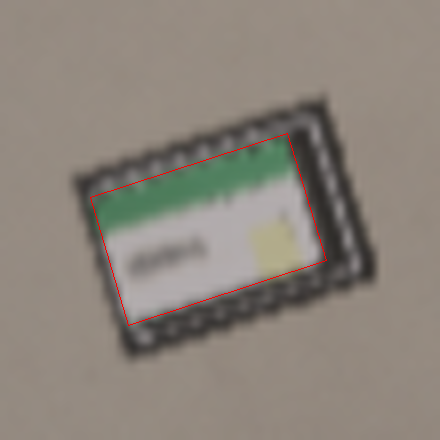

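In the top view the carton matches its expected outline, about 2 mm from the middle of its mark. The timer is about 1 mm off its own, and the weight about 3 mm off the axis. Handing in.

```bash
python3 -c "
from rig import manip
print(manip.observe()['time_s']); print(manip.hand_in())"
```

```text
64.85
the job is handed in; nothing more can be done
None
```

I stacked all four loose dishes on the pile, set the weight on top, moved the carton to its own mark, and put the timer on the freed mark last. I handed the job in at about 65 s. Each dish and the weight was let go only after I felt it rest (about 5 N). The begun pile's top was felt at about 0.089 m.

| Item | Last measured offset |
|---|---|
| Dishes | about 1 mm or less from the pile axis, each measured as it was placed; the third was measured only across the arm's reach (x), and its y is known only from the arm's position at release |
| Weight | about 1–4 mm from the axis, depending on the view |
| Carton | about 2 mm from the middle of its mark, parallel to it |
| Timer | about 1 mm from the middle of its mark, square |

- **Carton knock:** the carton had been knocked aside during the run, so I measured its position again before gripping it.
- **Checks that disagreed:** the last two-camera height of the weight's knob came out at 0.174 m instead of about 0.197 m, probably because I picked the pixels by hand. The carton's height from two close wrist views was also scattered, from 9 to 43 mm by corner.
- **Not measured:** I judged the jar and the strip block only by eye; they look unmoved in the last top picture.

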